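# Tea-time things back on their trays

## Task

Put each of the four loose tea things on the beech tray made for it: the black-lidded spice jar on the small round tray, the bigger green-lidded jar on the large round tray, the matchbox on the short oblong tray and the teaspoon on the long narrow tray. Each must sit flat on the tray's floor inside the rim, both jars upright, the matchbox and spoon lying along their trays, near the middle. Leave the black tea sachet and the mug where they are.

Things in the scene. Friction and masses are not known exactly. Their poses are not given: they have to be found in the camera images.
- spice_jar: small round spice jar standing upright, clear glass with a pale label and a ribbed black lid; a plain cylinder 41 mm in diameter and 105 mm high, lid from 84 mm up and 40 mm in diameter. Origin at the centre of its underside, z up. About 0.11 kg
- jar: round glass jar with a green screw lid and a dark paper label, standing upright; body 61 mm across x and 66 mm across y, 107 mm high, the lid (top 11 mm, from 96 mm up) 60 mm in diameter, body sides nearly as wide just below it. Origin at the centre of its underside, z up. About 0.4 kg
- matchbox: matchbox lying flat, red top and brown sides, drawer a little open; 35 mm along x, 58 mm along y, 17 mm high. Solid from y = -24 to +29 mm (the drawer end, at -y, has no strength: grip it across x). Origin at the centre of its underside. About 0.02 kg
- teaspoon: pale teaspoon lying flat; 130 mm along x, 11 mm high, bowl at +x 27 mm wide. To a gripper it is a smooth convex wedge: at the middle 15 mm wide 2 mm above its underside, 20.5 mm wide from 4 to 6 mm up, and narrower again above that, so it must be gripped low with the fingertips about 2 mm above the surface it lies on. Origin at the middle of its length, on its underside. About 0.02 kg
- tray_small_round: small round tray of pale beech; pocket 60 mm in diameter, 76 mm outside; fixed to the worktop; origin at the centre of its underside; floor 3 mm above the worktop, rim 8 mm wide and 7 mm high (so 4 mm above the floor)
- tray_large_round: large round tray of pale beech; pocket 86 mm in diameter, 102 mm outside; fixed to the worktop; origin at the centre of its underside; floor 3 mm above the worktop, rim 8 mm wide and 7 mm high (so 4 mm above the floor)
- tray_short_oblong: short oblong tray of pale beech; pocket 78 mm along x and 55 mm along y, 94 x 71 mm outside; the rims of the two long sides have a gap 44 mm long in the middle for the fingers, where there is only the 3 mm floor; fixed to the worktop; origin at the centre of its underside; floor 3 mm above the worktop, rim 8 mm wide and 7 mm high (so 4 mm above the floor)
- tray_long_narrow: long narrow tray of pale beech; pocket 150 mm along x and 44 mm along y, 166 x 60 mm outside; the rims of the two long sides have a gap 56 mm long in the middle for the fingers, where there is only the 3 mm floor; fixed to the worktop; origin at the centre of its underside; floor 3 mm above the worktop, rim 8 mm wide and 7 mm high (so 4 mm above the floor)
- sachet: bystander: flat black tea sachet, 46 x 60 x 12 mm, lying loose in the middle of the task's things; origin at the centre of its underside
- mug: bystander: white mug with red stripes, 82 x 115 x 100 mm, standing loose behind the task's things; origin at the centre of its underside; handle towards -y
There are look-alikes about, which are no part of the job. Leave any white look-alike of the matchbox alone.

How it is judged (in metres and radians):
At the end, for the whole second after the job is handed in: Both jars within 13 mm, matchbox and teaspoon within 15 mm of the centres of their own trays; matchbox within 20 and spoon within 11 degrees of the tray's length, either way round; each flat on its tray's floor (to 4.5 degrees, 1 to 5.5 mm up), released and at rest (horizontal distance between spice_jar and tray_small_round below 0.013 m and z of spice_jar in the frame of tray_small_round between 0.001 and 0.0055 m and angle between each of spice_jar, jar, matchbox, teaspoon's own z axis and vertical below 0.08 rad and linear speed of each of spice_jar, jar, matchbox, teaspoon below 0.02 m/s and angular speed of each of spice_jar, jar, matchbox, teaspoon below 0.2 rad/s and horizontal distance between jar and tray_large_round below 0.013 m and z of jar in the frame of tray_large_round between 0.001 and 0.0055 m and horizontal distance between matchbox and tray_short_oblong below 0.015 m and z of matchbox in the frame of tray_short_oblong between 0.001 and 0.0055 m and horizontal distance between teaspoon and tray_long_narrow below 0.015 m and z of teaspoon in the frame of tray_long_narrow between 0.001 and 0.0055 m and angle between the y axis of matchbox and the x axis of tray_short_oblong, either way round below 0.35 rad and angle between the x axis of teaspoon and the x axis of tray_long_narrow, either way round below 0.2 rad); the robot touches nothing.
It fails at once if the sachet is shifted by more than 30 mm (distance of sachet from where it was at the start of the episode above 0.03 m).
It fails at once if the mug is shifted by more than 30 mm or tipped (distance of mug from where it was at the start of the episode above 0.03 m or angle between mug's own z axis and vertical above 0.3 rad).
It also fails if it takes over 128 s, if anything falls off the work surface, if the arm or the gripper's body presses on something with over 40 N, if the wrist force passes 120 N, or if a joint passes its speed limit or range.

## Robot

A 6-joint arm with a two-finger parallel gripper is mounted at the origin on a cart in front of the work surface, level with it; the furniture and walls round the work are solid. World frame = base frame: x ahead of the robot, y to its left, z up, the work surface at z = 0. Lengths are in m, angles in degrees, forces in N, time in s.
With the tool pointing down it reaches from about 0.25 to 0.725 m from the base axis. Payload 9.7 kg.
Tool frame: the origin (TCP) lies on the centre line of the jaws, within the pads' length; the fingertips stand 19 mm ahead of it and the grasp point (between the pads) is the TCP; z points along the fingers, y is the direction in which the jaws open and shut (so a half turn about z gives the same grasp; the last joint's range is limited). The gripper opens to 85 mm and grips with 20 to 120 N. Pads are 22 mm wide; open, the fingers measure 114 mm over their backs; the gripper's body (76 mm by 85 mm) begins 54 mm behind the grasp point. The pads swing forward as they close: fully open they stand 13 mm farther back than shut.
Start: joints at [-63.713, 4.979, 10.078, 95.1, 0, 90], TCP at [0.244, -0.493, 0.25] pointing down, gripper open.
Joint ranges: [-179.16, 179.16], [-48.56, 103.87], [-65.8, 70.77], [-126.05, 130.52], [-82.76, 87.17], [-180, 180]. Speed limits (degrees/s): [127.2, 127.2, 147.25, 180, 180, 180].

## Interface

Orientations are given as [roll, pitch, yaw] about the fixed x, y, z axes, in that order (R = Rz(yaw) Ry(pitch) Rx(roll)).
In Python, from workcell import bot gives the robot as it stands.
- The arm moves only by the tool servo_tool, never from a script. Its argument "motion" is a list that holds one entry, the list of rows, each a list of 6 numbers: the shift along the tool's x, y, z in mm, then the turn, a rotation vector about the tool's x, y, z in rad. A call has 1 to 5 rows; each row shifts and turns the commanded pose from where the row before left it, along the tool's axes as they then stand; what a row does not reach is not made up. A row lasts 1/10 s, in which the tool goes at most 50 mm and 8.59 degrees, less where a joint would pass 70% of its speed; a pose out of reach is approached as far as the arm can. A call is refused whole if a number of a shift passes 50 or a number of a turn 0.15, either way. A call with a gripper value outside its range is refused whole. "gripper" is the finger opening in mm, from 0 to 85.4, set as the call begins (left out, the last holds). The fingers move at their own pace and stop on an object; "newtons" is the grip in N (left out, the last holds). Time passes only in rows, so rows that do not move let the fingers close. It gives the time, the measured TCP pose, the force and the opening at its end, in the units of the state.
- bot.get_obs(): the state, without advancing time (a new reading comes with each control period).
- bot.camera(name): name is "scene" or "top" or "wrist"; returns a dict with "color" (480x640x3 uint8, red, green, blue), "fx", "fy", "cx", "cy" (pixels), "R" (3x3) and "t" (3): a world point X has camera coordinates R X + t. Camera axes: x right, y down, z forward; pixel columns grow to the right and rows downward; lengths in m; the calibration is good to about 2 mm. A picture is of the moment at which its call begins. There is no depth.
- bot.job_done(): hands the job in, once; it reports no verdict.
Trained networks look in a picture, given as the dict that the camera call returned (one of the last four; its "shot" number tells which), for a name from the list of things; names that differ only in an ending like _2 or _b are one class to them, and where a whole thing is asked for, a point or a joint stands for the part that bears it (a point fixed in the world has none). Each returns a list of dicts, best first, with "confidence" (0 to 1); they miss things now and then, are a little off and sometimes report something else, mostly with a low value. They report only what shows in the picture. A call takes as long as a camera call. They do not tell look-alikes from the thing itself.
- bot.look_for(picture, label): "rect" ([left, top, width, height] in pixels, round what is visible of it).
The state is a dict: "time": time; "q": joint angles; "qd": joint speeds; "joint_efforts": joint torques, N m; "ee_pos": TCP position; "tcp_rot": TCP orientation; "wrist_force": force on the tool from outside, world axes, zero at the start; "torque": the same for the moment, N m; "opening": finger opening in m.
Only numpy, scipy, OpenCV 4.12 (cv2) and the standard library are available. Lean on these libraries where they do the work, as an engineer would, in place of code of your own. Each camera call takes 0.05 s, during which the arm holds its last target.

## Working session

There is one attempt and no reset: what is moved stays moved. The work goes in short steps, Python scripts to look and compute and a tool call to move; the robot and the scene stay as the last step left them, time stands still between calls to the robot, and variables do not carry over. Pictures are saved under pics/ and viewed, and the job is handed in when it is done.

Besides the shell and the picture viewer there is one more tool, called after "Request:" by a JSON object that holds its "api" and its "payload". servo_tool: Moves the arm, as the interface text tells. Its arguments: {"type":"object","properties":{"motion":{"type":"array","items":{"type":"array","items":{"type":"array","items":{"type":"number"}}}},"gripper":{"type":"number"},"newtons":{"type":"number"}},"required":["motion"]}

```bash
mkdir -p pics; ls
cat > h.py <<'E'
import numpy as np, cv2
from workcell import bot
L=["spice_jar","jar","matchbox","teaspoon","tray_small_round","tray_large_round","tray_short_oblong","tray_long_narrow","sachet","mug"]
def px2w(c,u,v,z):
    R=np.array(c["R"]);t=np.array(c["t"])
    d=R.T@np.array([(u-c["cx"])/c["fx"],(v-c["cy"])/c["fy"],1]);o=-R.T@t
    return o+d*(z-o[2])/d[2]
def w2px(c,X):
    p=np.array(c["R"])@np.array(X)+np.array(c["t"]); return c["fx"]*p[0]/p[2]+c["cx"],c["fy"]*p[1]/p[2]+c["cy"]
def save(c,n): cv2.imwrite("pics/"+n,cv2.cvtColor(c["color"],cv2.COLOR_RGB2BGR))
E
python3 - <<'E'
from h import *
import pickle
for n in ["top","scene"]:
    c=bot.camera(n); save(c,n+"1.png"); pickle.dump(c,open(n+"1.pkl","wb"))
    print(n, "campos",-np.array(c["R"]).T@np.array(c["t"]), c["fx"])
    for l in L:
        for r in bot.look_for(c,l)[:3]:
            x,y,w,h=r["rect"]; print(l,np.round(r["rect"]),round(r["confidence"],2),np.round(px2w(c,x+w/2,y+h/2,0),3))
print(bot.get_obs())
E
```

```text
pics
top campos [0.26728541 0.0907206  1.38642629] 615.9289795482937
spice_jar [226. 255.  28.  28.] 0.75 [0.63  0.138 0.   ]
jar [436. 229.  36.  38.] 0.95 [ 0.451 -0.327  0.   ]
matchbox [431. 159.  25.  23.] 0.96 [ 0.628 -0.401  0.   ]
matchbox [443. 121.  28.  23.] 0.95 [ 0.699 -0.478  0.   ]
matchbox [398. 182.  25.  27.] 0.6 [ 0.608 -0.3    0.   ]
teaspoon [155. 290.  45.  39.] 0.59 [0.608 0.304 0.   ]
tray_small_round [182. 355.  33.  31.] 0.85 [0.462 0.316 0.   ]
tray_large_round [320. 201.  39.  40.] 0.86 [ 0.627 -0.12   0.   ]
tray_short_oblong [253. 310.  46.  52.] 0.75 [0.454 0.129 0.   ]
tray_long_narrow [338. 250.  71.  66.] 0.73 [ 0.46  -0.122  0.   ]
sachet [295. 265.  29.  29.] 0.85 [0.534 0.005 0.   ]
mug [216. 180.  50.  44.] 0.96 [0.776 0.068 0.   ]
scene campos [-0.00442524  0.88915921  0.54191621] 455.3558883961328
jar [394. 197.  22.  42.] 0.69 [ 0.491 -0.442  0.   ]
matchbox [298. 235.  37.  14.] 0.54 [ 0.63  -0.122  0.   ]
matchbox [348. 214.  10.  12.] 0.52 [ 0.624 -0.335  0.   ]
matchbox [349. 206.  22.   7.] 0.5 [ 0.65  -0.436  0.   ]
teaspoon [191. 304.  
[... 412 characters left out ...]
 [225. 217.  28.  46.] 0.96 [ 0.826 -0.011  0.   ]
{'time': 1.1, 'q': array([-6.37128126e+01,  4.97757627e+00,  1.00777992e+01,  9.50999260e+01,
       -1.30783444e-04,  9.00017336e+01]), 'qd': array([ 0.01979195,  0.01417059,  0.03038923, -0.08561695, -0.01796339,
       -0.06565782]), 'joint_efforts': array([ 3.65378510e-04, -5.20108938e+01,  4.64864659e+01,  1.60248608e-03,
       -1.77963643e-04, -1.91763081e-05]), 'ee_pos': array([ 0.24357355, -0.49311257,  0.25029313]), 'tcp_rot': array([1.79999703e+02, 1.30774459e-04, 2.62854539e+01]), 'wrist_force': array([ 0.89326658, -0.45305868, -0.19638292]), 'torque': array([-0.03317938,  0.06507357, -0.0343627 ]), 'opening': 0.0856714528821582}
```

Run:
```python
import pickle,cv2
c=pickle.load(open("top1.pkl","rb"));s=pickle.load(open("scene1.pkl","rb"))
im=cv2.cvtColor(c["color"],cv2.COLOR_RGB2BGR)
cv2.imwrite("pics/t1c.png",cv2.resize(im[110:400,130:490],(720,580),interpolation=cv2.INTER_CUBIC))
im=cv2.cvtColor(s["color"],cv2.COLOR_RGB2BGR)
cv2.imwrite("pics/s1c.png",cv2.resize(im[180:370,170:430],None,fx=3,fy=3,interpolation=cv2.INTER_CUBIC))
print(c["R"],c["t"])
```

```text
[[-0.44984388 -0.89307057 -0.00808901]
 [-0.85960617  0.43540957 -0.26738687]
 [ 0.24231738 -0.11332898 -0.96355531]] [0.21247142 0.56097176 1.28141178]
```

View pics/t1c.png

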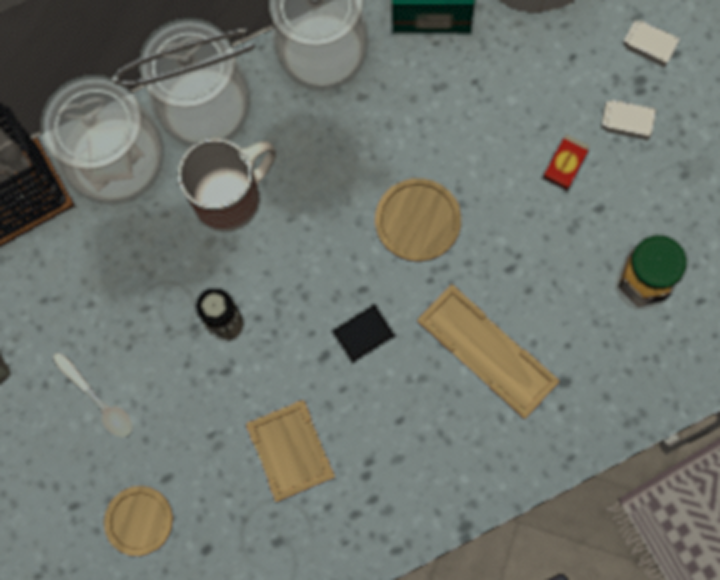

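View pics/s1c.png

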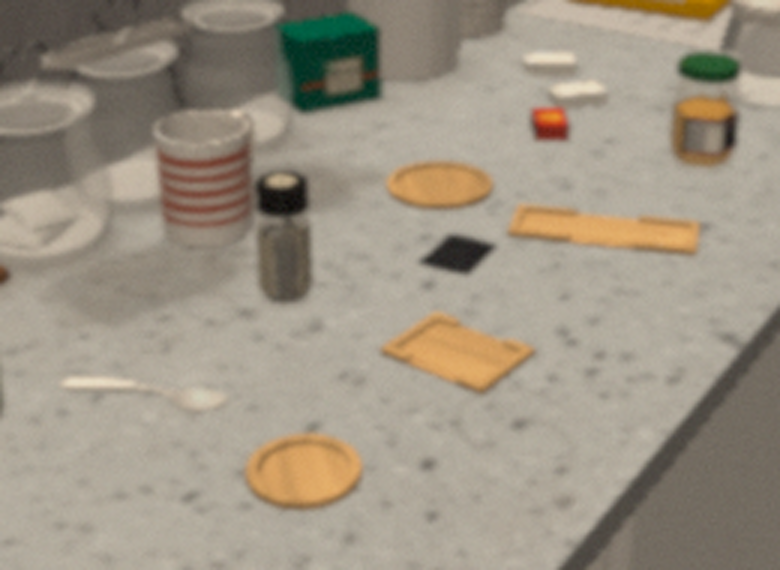

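Run:
```python
from h import *
import pickle
c=pickle.load(open("top1.pkl","rb"))
im=c["color"];hsv=cv2.cvtColor(im,cv2.COLOR_RGB2HSV)
def comp(mask,box,z):
    x,y,w,h=box;m=np.zeros_like(mask);m[y:y+h,x:x+w]=mask[y:y+h,x:x+w]
    n,l,s,ce=cv2.connectedComponentsWithStats(m);k=1+np.argmax(s[1:,4]);m=(l==k).astype(np.uint8)
    vs,us=np.nonzero(m);P=np.array([px2w(c,u,v,z)[:2] for u,v in zip(us,vs)])
    r=cv2.minAreaRect((P*1000).astype(np.float32))
    cc=P.mean(0);w,V=np.linalg.eigh(np.cov(P.T));
    return np.round(cc,4),"rect",np.round(r[0],1),np.round(r[1],1),round(r[2],1),"pca",np.round(np.degrees(np.arctan2(V[1,1],V[0,1])),1)
H,S,V=hsv[...,0],hsv[...,1],hsv[...,2]
wood=((H>8)&(H<30)&(S>75)&(V>70)).astype(np.uint8)
for n,b in dict(small=(176,348,48,48),large=(312,193,55,55),short=(245,303,62,66),long=(330,243,85,80)).items(): print(n,comp(wood,b,.007))
red=(((H<12)|(H>165))&(S>110)).astype(np.uint8)
print("match",comp(red,(395,175,32,38),.017))
green=((H>50)&(H<85)&(S>90)).astype(np.uint8)
print("jarlid",comp(green,(434,220,45,45),.107))
blk=(V<70).astype(np.uint8)
print("sach",comp(blk,(290,255,40,40),.008))
print("spicelid",comp(blk,(222,248,32,24),.1))
b=cv2.GaussianBlur(im,(0,0),0.7).astype(int);
print([np.median(im[y,x].astype(int)) for x,y in [(200,300),(165,297),(188,320)]], im[320,188],im[295,165],im[340,170])
for a in [(58,356),(122,432)]: print(px2w(c,130+a[0]/2,110+a[1]/2,.004))
```

```text
small (array([0.4621, 0.3124]), 'rect', array([462.1, 312. ]), array([72.8, 71.8]), 20.1, 'pca', np.float64(-144.2))
large (array([ 0.6308, -0.1183]), 'rect', array([ 631. , -118.3]), array([96.2, 95.3]), 63.1, 'pca', np.float64(91.2))
short (array([0.4561, 0.131 ]), 'rect', array([456.6, 131.1]), array([69.6, 92.6]), 86.2, 'pca', np.float64(176.1))
long (array([ 0.456 , -0.1182]), 'rect', array([ 456.9, -118.3]), array([163.9,  58.3]), 20.0, 'pca', np.float64(-159.9))
match (array([ 0.6106, -0.302 ]), 'rect', array([ 611. , -302.8]), array([32.6, 54.7]), 34.7, 'pca', np.float64(123.7))
jarlid (array([ 0.4455, -0.3124]), 'rect', array([ 445. , -312.4]), array([54. , 55.9]), 17.8, 'pca', np.float64(112.8))
sach (array([ 0.5381, -0.001 ]), 'rect', array([538.4,  -1.1]), array([44., 57.]), 5.7, 'pca', np.float64(95.4))
spicelid (array([0.6127, 0.1309]), 'rect', array([616.8, 129.8]), array([48. , 37.3]), 63.2, 'pca', np.float64(-142.6))
[np.float64(128.0), np.float64(165.0), np.float64(144.0)] [141 148 144] [167 174 166] [118 128 125]
[0.67116595 0.32067751 0.004     ]
[0.55889522 0.28983157 0.004     ]
```

Request:
{"api": "servo_tool", "payload": {"motion": [[[0, 0, 0, 0, 0, 0.115], [0, 0, 0, 0, 0, 0.115], [0, 0, 0, 0, 0, 0.115], [0, 0, 0, 0, 0, 0.114], [0, 0, 0, 0, 0, 0]]]}}

```text
time: 1.6
ee_pos: [0.2436, -0.4931, 0.2503]
tcp_rot: [-180.0, 0.0, -0.1]
wrist_force: [0.1, 0.6, 0.7]
opening: 0.0857
```

Request:
{"api": "servo_tool", "payload": {"motion": [[[30, -30, 0, 0, 0, 0], [30, -30, 0, 0, 0, 0], [30, -30, 0, 0, 0, 0], [30, -30, 0, 0, 0, 0], [20, -30, 0, 0, 0, 0]]]}}

```text
time: 2.1
ee_pos: [0.385, -0.3417, 0.2501]
tcp_rot: [-180.0, -0.0, 0.2]
wrist_force: [1.0, -0.2, 0.4]
opening: 0.0855
```

Run:
```python
from h import *
c=bot.camera("wrist");save(c,"w1.png");R=np.array(c["R"]);print(-R.T@c["t"],R,c["fx"])
for l in ["jar"]: print(bot.look_for(c,l))
print(bot.get_obs()["ee_pos"],bot.get_obs()["tcp_rot"])
print(w2px(c,[.4455,-.3124,.107]))
```

```text
[ 0.45822909 -0.34132714  0.37458141] [[ 4.11664015e-03 -9.99991512e-01  1.71105912e-04]
 [-9.58186670e-01 -3.89558641e-03  2.86117335e-01]
 [-2.86114240e-01 -1.34179351e-03 -9.58194574e-01]] 364.04599805344037
[{'rect': [242.7, 99.6, 82.7, 88.6], 'confidence': 0.77}]
[ 0.38555232 -0.34028999  0.25046811] [-1.79968530e+02 -3.35116111e-02  4.28733068e-01]
(np.float64(280.48995880062535), np.float64(148.4107169544082))
```

View pics/w1.png

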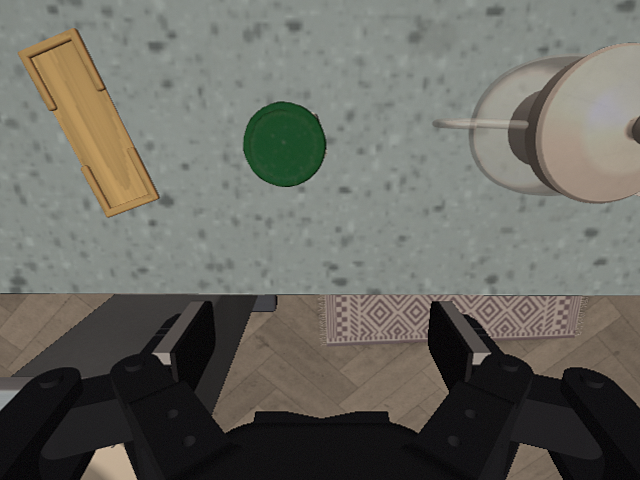

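```bash
cat >> h.py <<'E'
def comp(c,mask,z,box=None,near=None):
    m=np.zeros_like(mask)
    if box: x,y,w,h=box;m[y:y+h,x:x+w]=mask[y:y+h,x:x+w]
    else: m=mask.copy()
    n,l,s,ce=cv2.connectedComponentsWithStats(m)
    k=1+np.argmax(s[1:,4]);m=(l==k).astype(np.uint8)
    ct=cv2.findContours(m,cv2.RETR_EXTERNAL,cv2.CHAIN_APPROX_NONE)[0][0][:,0]
    P=np.array([px2w(c,u,v,z)[:2]*1000 for u,v in ct]).astype(np.float32)
    r=cv2.minAreaRect(P);e=cv2.minEnclosingCircle(P);vs,us=np.nonzero(m)
    return "centroid",np.round(px2w(c,us.mean(),vs.mean(),z)[:2]*1000,1),"rect",np.round(r[0],1),np.round(r[1],1),round(r[2],1),"circ",np.round(e[0],1),round(e[1],1)
def masks(im):
    hsv=cv2.cvtColor(im,cv2.COLOR_RGB2HSV);H,S,V=hsv[...,0],hsv[...,1],hsv[...,2];u=np.uint8
    return dict(wood=((H>8)&(H<30)&(S>75)&(V>70)).astype(u),red=(((H<12)|(H>165))&(S>110)).astype(u),green=((H>50)&(H<85)&(S>90)).astype(u),blk=(V<60).astype(u))
E
python3 - <<'E'
from h import *
c=bot.camera("wrist");m=masks(c["color"])
print(comp(c,m["green"],.107,(200,80,160,130)))
print(comp(c,m["wood"],.007,(0,20,180,210)))
E
```

```text
('centroid', array([ 448.6, -314.9]), 'rect', array([ 447.8, -314.9]), array([57.4, 58. ]), 0.4, 'circ', array([ 447.8, -315.1]), 29.5)
('centroid', array([ 465. , -118.3]), 'rect', array([ 458.5, -120. ]), array([165.4,  61.1]), 20.1, 'circ', array([ 458.1, -119.1]), 87.0)
```

Request:
{"api": "servo_tool", "payload": {"motion": [[[30, -12, 0, 0, 0, 0], [32, -13, 0, 0, 0, 0], [0, 0, 25, 0, 0, 0], [0, 0, 25, 0, 0, 0], [0, 0, 25, 0, 0, 0]]]}}

```text
time: 2.75
ee_pos: [0.4453, -0.319, 0.1743]
tcp_rot: [180.0, 0.0, 0.1]
wrist_force: [0.1, -0.4, -0.1]
opening: 0.0851
```

Request:
{"api": "servo_tool", "payload": {"motion": [[[0, 0, 25, 0, 0, 0], [0, 0, 25, 0, 0, 0], [0, 0, 25, 0, 0, 0], [0, 0, 25, 0, 0, 0], [0, 0, 0, 0, 0, 0]]]}}

```text
time: 3.25
ee_pos: [0.4435, -0.318, 0.0719]
tcp_rot: [-179.8, 0.3, 0.0]
wrist_force: [-0.6, -0.4, 0.2]
opening: 0.0855
```

Request:
{"api": "servo_tool", "payload": {"motion": [[[0, 0, 0, 0, 0, 0], [0, 0, 0, 0, 0, 0], [0, 0, 0, 0, 0, 0], [0, 0, 0, 0, 0, 0], [0, 0, 0, 0, 0, 0]]], "gripper": 40, "newtons": 40}}

```text
time: 3.75
ee_pos: [0.4464, -0.3188, 0.0775]
tcp_rot: [179.9, -0.1, 0.0]
wrist_force: [-1.1, 2.2, 7.1]
opening: 0.0592
```

Request:
{"api": "servo_tool", "payload": {"motion": [[[0, 0, 0, 0, 0, 0], [0, 0, 0, 0, 0, 0], [0, 0, 0, 0, 0, 0], [0, 0, 0, 0, 0, 0], [0, 0, 0, 0, 0, 0]]]}}

```text
time: 4.25
ee_pos: [0.4464, -0.3188, 0.0775]
tcp_rot: [179.9, -0.1, 0.0]
wrist_force: [-1.2, 1.4, 6.7]
opening: 0.0593
```

Request:
{"api": "servo_tool", "payload": {"motion": [[[0, 0, -10, 0, 0, 0], [0, 0, -15, 0, 0, 0], [0, 0, -15, 0, 0, 0], [0, 0, -10, 0, 0, 0], [0, 0, 0, 0, 0, 0]]]}}

```text
time: 4.75
ee_pos: [0.4464, -0.3188, 0.1276]
tcp_rot: [179.9, -0.1, -0.0]
wrist_force: [-0.2, 0.4, -3.1]
opening: 0.0595
```

Request:
{"api": "servo_tool", "payload": {"motion": [[[10, -10, 0, 0, 0, 0], [15, -17, 0, 0, 0, 0], [20, -20, 0, 0, 0, 0], [20, -20, 0, 0, 0, 0], [20, -20, 0, 0, 0, 0]]]}}

```text
time: 5.25
ee_pos: [0.5314, -0.2296, 0.1244]
tcp_rot: [-180.0, 0.1, -0.0]
wrist_force: [-0.3, -0.8, -2.9]
opening: 0.0594
```

Run:
```python
from h import *
c=bot.camera("wrist");save(c,"w2.png");m=masks(c["color"])
c2=bot.camera("scene");save(c2,"s2.png")
print(bot.get_obs()["ee_pos"],bot.get_obs()["opening"],bot.get_obs()["wrist_force"])
```

```text
[ 0.53250814 -0.22824127  0.12415845] 0.05966792100287679 [-0.63738047 -0.10160852 -3.69147734]
```

View pics/w2.png

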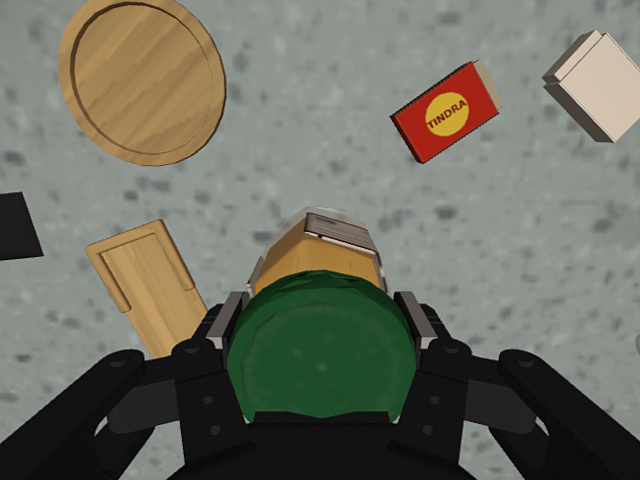

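View pics/s2.png

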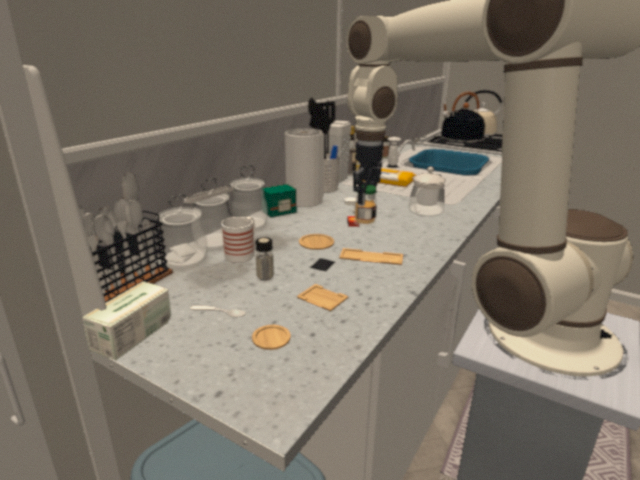

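Run:
```python
from h import *
c=bot.camera("wrist");m=masks(c["color"])
print(c["color"][80,150],bot.get_obs()["ee_pos"])
k=np.zeros_like(m["wood"]);k[0:200,0:260]=m["wood"][0:200,0:260]
ct=max(cv2.findContours(k,cv2.RETR_EXTERNAL,cv2.CHAIN_APPROX_NONE)[0],key=cv2.contourArea)[:,0]
ct=ct[ct[:,1]>2]
P=np.array([px2w(c,u,v,.006)[:2]*1000 for u,v in ct])
A=np.c_[2*P,np.ones(len(P))];s=np.linalg.lstsq(A,(P**2).sum(1),rcond=None)[0];print(s[:2],np.sqrt(s[2]+s[0]**2+s[1]**2))
print(comp(c,m["red"],.017,(370,40,150,140)))
```

```text
[165 132  85] [ 0.53143127 -0.22934278  0.12418972]
[ 632.9816483  -119.00722288] 50.57472273935597
('centroid', array([ 614.4, -303.4]), 'rect', array([ 613.6, -303.4]), array([35.6, 55. ]), 34.7, 'circ', array([ 613.7, -303.4]), 32.2)
```

Request:
{"api": "servo_tool", "payload": {"motion": [[[20, -22, 0, 0, 0, 0], [25, -28, 0, 0, 0, 0], [25, -28, 0, 0, 0, 0], [20, -22, 0, 0, 0, 0], [10, -10, 0, 0, 0, 0]]]}}

```text
time: 5.9
ee_pos: [0.6314, -0.1196, 0.1244]
tcp_rot: [-180.0, 0.1, 0.1]
wrist_force: [-0.2, -0.2, -3.1]
opening: 0.0592
```

Request:
{"api": "servo_tool", "payload": {"motion": [[[0, 0, 0, 0, 0, 0], [0, 0, 10, 0, 0, 0], [0, 0, 10, 0, 0, 0], [0, 0, 6, 0, 0, 0], [0, 0, 0, 0, 0, 0]]]}}

```text
time: 6.4
ee_pos: [0.6295, -0.1218, 0.0976]
tcp_rot: [-180.0, 0.1, -0.1]
wrist_force: [-1.0, -0.5, -3.9]
opening: 0.0593
```

Request:
{"api": "servo_tool", "payload": {"motion": [[[0, -1, 6, 0, 0, 0], [1, -1, 5, 0, 0, 0], [0, 0, 2, 0, 0, 0], [0, 0, 0, 0, 0, 0], [0, 0, 0, 0, 0, 0]]]}}

```text
time: 6.9
ee_pos: [0.6317, -0.1192, 0.0864]
tcp_rot: [-180.0, -0.0, -0.0]
wrist_force: [-0.5, 0.7, -2.0]
opening: 0.0596
```

Request:
{"api": "servo_tool", "payload": {"motion": [[[0, 0, 2, 0, 0, 0], [0, 0, 1, 0, 0, 0], [0, 0, 1, 0, 0, 0], [0, 0, 0, 0, 0, 0], [0, 0, 0, 0, 0, 0]]]}}

```text
time: 7.4
ee_pos: [0.6316, -0.1192, 0.0823]
tcp_rot: [-180.0, 0.0, -0.0]
wrist_force: [0.1, 1.0, -2.7]
opening: 0.0596
```

Request:
{"api": "servo_tool", "payload": {"motion": [[[0, 0, 1, 0, 0, 0], [0, 0, 1, 0, 0, 0], [0, 0, 1, 0, 0, 0], [0, 0, 0, 0, 0, 0], [0, 0, 0, 0, 0, 0]]]}}

```text
time: 7.9
ee_pos: [0.6319, -0.1192, 0.0806]
tcp_rot: [180.0, -0.1, -0.0]
wrist_force: [-2.0, 1.4, 5.7]
opening: 0.0593
```

Request:
{"api": "servo_tool", "payload": {"motion": [[[0, 0, 0, 0, 0, 0], [0, 0, 0, 0, 0, 0], [0, 0, 0, 0, 0, 0], [0, 0, 0, 0, 0, 0], [0, 0, 0, 0, 0, 0]]], "gripper": 85}}

```text
time: 8.4
ee_pos: [0.6317, -0.1192, 0.0792]
tcp_rot: [-180.0, 0.0, -0.0]
wrist_force: [-0.2, 0.0, -0.6]
opening: 0.085
```

Request:
{"api": "servo_tool", "payload": {"motion": [[[0, 0, -15, 0, 0, 0], [0, 0, -25, 0, 0, 0], [0, 0, -25, 0, 0, 0], [0, 0, -25, 0, 0, 0], [0, 0, 0, 0, 0, 0]]]}}

```text
time: 8.9
ee_pos: [0.6331, -0.1195, 0.1747]
tcp_rot: [179.9, -0.4, -0.0]
wrist_force: [0.3, -1.5, 0.4]
opening: 0.0851
```

Request:
{"api": "servo_tool", "payload": {"motion": [[[-30, 0, -20, 0, 0, 0], [-35, 0, -20, 0, 0, 0], [-35, 0, -10, 0, 0, 0], [-20, 0, 0, 0, 0, 0], [0, 0, 0, 0, 0, 0]]]}}

```text
time: 9.4
ee_pos: [0.51, -0.1192, 0.221]
tcp_rot: [180.0, -0.1, -0.0]
wrist_force: [0.1, 0.3, 0.0]
opening: 0.0849
```

Run:
```python
from h import *
c=bot.camera("wrist");save(c,"w3.png");m=masks(c["color"])
print(bot.get_obs()["ee_pos"])
print(comp(c,m["green"],.110))
print(comp(c,m["wood"],.006))
```

```text
[ 0.51112898 -0.11926417  0.22038284]
('centroid', array([ 631.4, -118.8]), 'rect', array([ 628.4, -118.9]), array([57.7, 50.7]), 90.0, 'circ', array([ 632.4, -118.8]), 29.8)
('centroid', array([ 464.9, -117. ]), 'rect', array([ 458.2, -118.9]), array([166.1,  59.7]), 20.1, 'circ', array([ 458.3, -118.8]), 87.2)
```

View pics/w3.png

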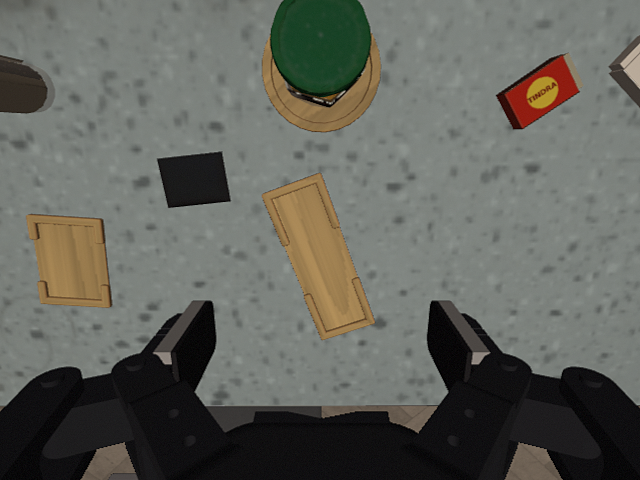

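Request:
{"api": "servo_tool", "payload": {"motion": [[[20, 36, 10, 0, 0, 0], [21, 38, 10, 0, 0, 0], [21, 38, 10, 0, 0, 0], [21, 38, 10, 0, 0, 0], [21, 36, 0, 0, 0, 0]]]}}

```text
time: 9.95
ee_pos: [0.6165, -0.3068, 0.1765]
tcp_rot: [-179.9, 0.1, -0.0]
wrist_force: [0.4, 0.6, 1.4]
opening: 0.0853
```

Request:
{"api": "servo_tool", "payload": {"motion": [[[0, 0, 0, 0, 0, 0.12], [0, 0, 0, 0, 0, 0.12], [0, 0, 0, 0, 0, 0.12], [0, 0, 0, 0, 0, 0.12], [0, 0, 0, 0, 0, 0.12]]]}}

```text
time: 10.45
ee_pos: [0.5986, -0.3366, 0.1781]
tcp_rot: [-178.3, 0.1, -29.8]
wrist_force: [0.7, -0.3, 0.9]
opening: 0.0848
```

Request:
{"api": "servo_tool", "payload": {"motion": [[[0, 0, 0, 0, 0, 0.12], [0, 0, 0, 0, 0, 0.12], [0, 0, 0, 0, 0, 0.125], [0, 0, 0, 0, 0, 0], [0, 0, 0, 0, 0, 0]]]}}

```text
time: 10.95
ee_pos: [0.5366, -0.4194, 0.1784]
tcp_rot: [-174.2, 1.4, -40.2]
wrist_force: [-1.2, -0.6, -0.7]
opening: 0.085
```

Run:
```python
from h import *
c=bot.camera("wrist");save(c,"w4.png");m=masks(c["color"])
o=bot.get_obs();print(o["ee_pos"],o["tcp_rot"],o["q"])
print(comp(c,m["red"],.017))
```

```text
[ 0.53714608 -0.4185241   0.17854754] [-174.19637731    1.34074309  -40.13561134] [-40.18770985  24.14394222  25.01932577  92.22141993   5.80240127
 179.94764752]
('centroid', array([ 612.5, -308.6]), 'rect', array([ 613. , -308.3]), array([39.8, 56.9]), 34.9, 'circ', array([ 612.9, -308.4]), 34.3)
```

View pics/w4.png

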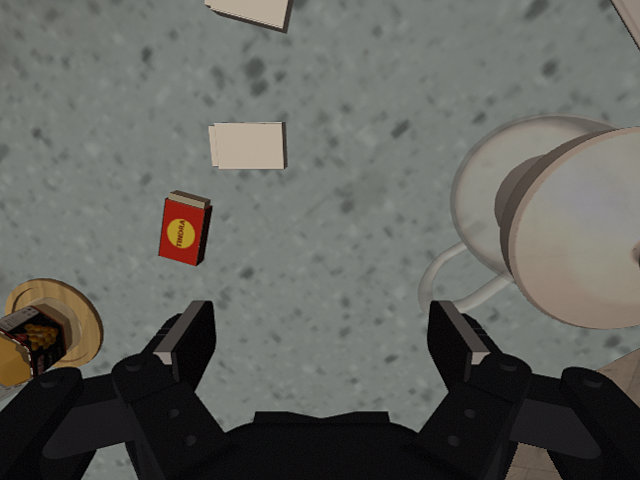

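Request:
{"api": "servo_tool", "payload": {"motion": [[[0, 0, 0, 0, 0, -0.14], [0, 0, 0, 0, 0, -0.14], [0, 0, 0, 0, 0, -0.14], [0, 0, 0, 0, 0, -0.14], [0, 0, 0, 0, 0, -0.14]]]}}

```text
time: 11.5
ee_pos: [0.538, -0.4172, 0.179]
tcp_rot: [-174.7, -2.8, 0.2]
wrist_force: [0.2, -0.1, 0.7]
opening: 0.0851
```

```bash
cat >> h.py <<'E'
from scipy.spatial.transform import Rotation as Ro
def delta(pos,yaw):
    o=bot.get_obs();R=Ro.from_euler("xyz",o["tcp_rot"],degrees=True)
    T=Ro.from_euler("xyz",[180,0,yaw],degrees=True)
    print("ee",np.round(o["ee_pos"],4),np.round(o["tcp_rot"],2),"shift(tool now) mm",np.round(R.inv().apply(np.array(pos)-o["ee_pos"])*1000,1),"shift(tool target)",np.round(T.inv().apply(np.array(pos)-o["ee_pos"])*1000,1),"turn",np.round((R.inv()*T).as_rotvec(),3))
E
python3 -c "
from h import *
delta([.6145,-.305,.12],124.7);delta([.6145,-.305,.12],0)"
```

```text
ee [ 0.538  -0.4172  0.179 ] [-174.74   -2.76    0.24] shift(tool now) mm [  74.1 -105.6   72.7] shift(tool target) [ 48.6 126.8  59. ] turn [-0.    -0.127 -2.168]
ee [ 0.538  -0.4172  0.179 ] [-174.74   -2.76    0.24] shift(tool now) mm [  74.1 -105.6   72.7] shift(tool target) [  76.5 -112.2   59. ] turn [-0.092 -0.048  0.006]
```

Request:
{"api": "servo_tool", "payload": {"motion": [[[0, 0, 0, -0.092, -0.048, 0.004], [20, -30, 0, 0, 0, 0], [20, -30, 0, 0, 0, 0], [20, -30, 0, 0, 0, 0], [16, -22, 0, 0, 0, 0]]]}}

```text
time: 12.0
ee_pos: [0.6153, -0.3035, 0.1792]
tcp_rot: [-180.0, 0.0, -0.1]
wrist_force: [-1.0, -0.6, -0.4]
opening: 0.0852
```

Request:
{"api": "servo_tool", "payload": {"motion": [[[0, 0, 0, 0, 0, -0.145], [0, 0, 0, 0, 0, -0.145], [0, 0, 0, 0, 0, -0.145], [0, 0, 0, 0, 0, -0.145], [0, 0, 0, 0, 0, -0.145]]]}}

```text
time: 12.5
ee_pos: [0.6144, -0.3053, 0.179]
tcp_rot: [-180.0, 0.0, 41.7]
wrist_force: [-0.2, -0.7, -0.6]
opening: 0.085
```

Request:
{"api": "servo_tool", "payload": {"motion": [[[0, 0, 0, 0, 0, -0.145], [0, 0, 0, 0, 0, -0.145], [0, 0, 0, 0, 0, -0.145], [0, 0, 0, 0, 0, -0.145], [0, 0, 0, 0, 0, -0.145]]]}}

```text
time: 13.0
ee_pos: [0.6144, -0.3053, 0.179]
tcp_rot: [-180.0, -0.0, 83.2]
wrist_force: [-0.7, -0.2, -0.3]
opening: 0.085
```

Request:
{"api": "servo_tool", "payload": {"motion": [[[0, 0, 0, 0, 0, -0.145], [0, 0, 0, 0, 0, -0.145], [0, 0, 0, 0, 0, -0.145], [0, 0, 0, 0, 0, -0.145], [0, 0, 0, 0, 0, -0.145]]], "gripper": 60}}

```text
time: 13.5
ee_pos: [0.6144, -0.3053, 0.1791]
tcp_rot: [-180.0, -0.0, 124.8]
wrist_force: [0.3, -0.3, 0.2]
opening: 0.06
```

Request:
{"api": "servo_tool", "payload": {"motion": [[[0, 0, 0, 0, 0, 0], [0, 0, 0, 0, 0, 0]]]}}

```text
time: 13.7
ee_pos: [0.614, -0.3059, 0.1791]
tcp_rot: [-180.0, -0.0, 124.1]
wrist_force: [0.4, 0.8, -0.7]
opening: 0.0602
```

Run:
```python
from h import *
c=bot.camera("wrist");save(c,"w5.png");m=masks(c["color"])
print(comp(c,m["red"],.017))
delta([.6145,-.305,.07],124.7)
```

```text
('centroid', array([ 612.2, -302.7]), 'rect', array([ 613.1, -304.1]), array([34.1, 54.3]), 34.8, 'circ', array([ 613.3, -303.9]), 31.4)
ee [ 0.6138 -0.3061  0.1791] [-1.7998e+02 -3.0000e-02  1.2412e+02] shift(tool now) mm [  0.5   1.2 109.1] shift(tool target) [  0.5   1.2 109.1] turn [-0.   -0.   -0.01]
```

View pics/w5.png

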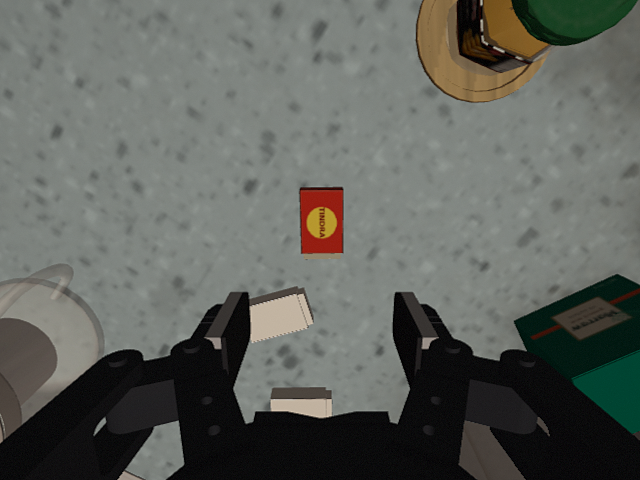

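Request:
{"api": "servo_tool", "payload": {"motion": [[[0, 1, 35, 0, 0, -0.01], [0, 0, 35, 0, 0, 0], [0, 0, 35, 0, 0, 0], [0, 0, 25, 0, 0, 0], [0, 0, 15, 0, 0, 0]]]}}

```text
time: 14.25
ee_pos: [0.6133, -0.3056, 0.0316]
tcp_rot: [-179.9, -0.2, 124.7]
wrist_force: [0.2, -0.7, 0.5]
opening: 0.0596
```

Request:
{"api": "servo_tool", "payload": {"motion": [[[0, 0, 7, 0, 0, 0], [0, 0, 4, 0, 0, 0], [0, 0, 0, 0, 0, 0], [0, 0, 0, 0, 0, 0]]]}}

```text
time: 14.65
ee_pos: [0.6147, -0.3067, 0.0247]
tcp_rot: [180.0, 0.1, 124.8]
wrist_force: [-0.0, -0.6, 0.7]
opening: 0.0602
```

Request:
{"api": "servo_tool", "payload": {"motion": [[[1, 0, 3, 0, 0, 0], [0, 0, 0, 0, 0, 0], [0, 0, 0, 0, 0, 0]]]}}

```text
time: 14.95
ee_pos: [0.6135, -0.3055, 0.0205]
tcp_rot: [-180.0, -0.0, 124.8]
wrist_force: [0.8, 0.2, -0.5]
opening: 0.0597
```

Request:
{"api": "servo_tool", "payload": {"motion": [[[0, 0, 0, 0, 0, 0], [0, 0, 0, 0, 0, 0], [0, 0, 0, 0, 0, 0], [0, 0, 0, 0, 0, 0], [0, 0, 0, 0, 0, 0]]], "gripper": 25, "newtons": 20}}

```text
time: 15.45
ee_pos: [0.6136, -0.3056, 0.0205]
tcp_rot: [-180.0, -0.0, 124.8]
wrist_force: [0.2, 0.2, 1.7]
opening: 0.0334
```

Request:
{"api": "servo_tool", "payload": {"motion": [[[0, 0, 0, 0, 0, 0], [0, 0, -10, 0, 0, 0], [0, 0, -20, 0, 0, 0], [0, 0, -20, 0, 0, 0], [0, 0, -20, 0, 0, 0]]]}}

```text
time: 15.95
ee_pos: [0.6134, -0.3055, 0.0915]
tcp_rot: [-180.0, -0.0, 124.8]
wrist_force: [0.5, 0.1, 0.2]
opening: 0.0337
```

Request:
{"api": "servo_tool", "payload": {"motion": [[[0, 0, -20, 0, 0, 0], [0, 0, -20, 0, 0, 0], [0, 0, -20, 0, 0, 0], [0, 0, -20, 0, 0, 0], [0, 0, 0, 0, 0, 0]]]}}

```text
time: 16.45
ee_pos: [0.6144, -0.306, 0.1741]
tcp_rot: [179.9, 0.2, 124.8]
wrist_force: [0.2, -0.5, 0.4]
opening: 0.0339
```

Run:
```python
from h import *
c=bot.camera("wrist");save(c,"w6.png")
o=bot.get_obs();print(o["ee_pos"],o["opening"])
import pickle
t=pickle.load(open("top1.pkl","rb"));m=masks(t["color"])
for n,b in dict(small=(176,348,48,48),large=(312,193,55,55),short=(245,303,62,66),long=(330,243,85,80)).items(): print(n,comp(t,m["wood"],.006,b))
```

```text
[ 0.61408371 -0.30581154  0.17203636] 0.03379064843536254
small ('centroid', array([462.2, 312.6]), 'rect', array([462.3, 312.1]), array([72.8, 71.9]), 20.1, 'circ', array([462.3, 312.5]), 37.0)
large ('centroid', array([ 630.9, -118.4]), 'rect', array([ 631.3, -118.4]), array([96.2, 95.4]), 63.1, 'circ', array([ 631.3, -119. ]), 50.0)
short ('centroid', array([456.1, 131.1]), 'rect', array([456.7, 131.1]), array([69.7, 92.7]), 86.2, 'circ', array([456.1, 131.4]), 56.1)
long ('centroid', array([ 455.8, -118.4]), 'rect', array([ 457.1, -118.4]), array([164. ,  58.3]), 20.0, 'circ', array([ 457.1, -117.9]), 85.9)
```

View pics/w6.png

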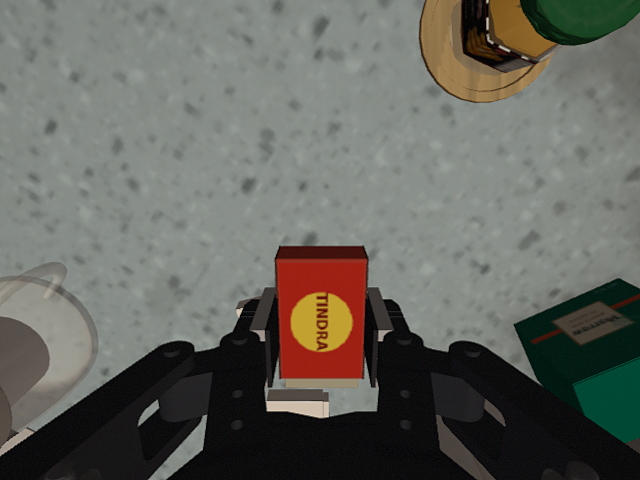

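Request:
{"api": "servo_tool", "payload": {"motion": [[[0, 0, 0, 0, 0, -0.149], [0, 0, 0, 0, 0, -0.149], [0, 0, 0, 0, 0, -0.149], [0, 0, 0, 0, 0, -0.149], [0, 0, 0, 0, 0, -0.149]]]}}

```text
time: 17.0
ee_pos: [0.6131, -0.3053, 0.1688]
tcp_rot: [180.0, -0.1, 167.9]
wrist_force: [0.1, -0.4, -0.8]
opening: 0.0336
```

Request:
{"api": "servo_tool", "payload": {"motion": [[[0, 0, 0, 0, 0, -0.149], [0, 0, 0, 0, 0, 0], [0, 0, 0, 0, 0, 0]]]}}

```text
time: 17.3
ee_pos: [0.6132, -0.3054, 0.1693]
tcp_rot: [180.0, -0.1, 175.8]
wrist_force: [-0.4, 0.1, -0.6]
opening: 0.0341
```

```bash
python3 -c "
from h import *
delta([.458,.1305,.172],176.2)"
```

```text
ee [ 0.6132 -0.3054  0.1693] [ 1.7996e+02 -1.0000e-01  1.7581e+02] shift(tool now) mm [186.7 423.4  -2.1] shift(tool target) [183.8 424.7  -2.7] turn [ 0.001 -0.002 -0.007]
```

Request:
{"api": "servo_tool", "payload": {"motion": [[[15, 30, 0, 0, 0, -0.007], [15, 38, 0, 0, 0, 0], [15, 42, 0, 0, 0, 0], [15, 42, 0, 0, 0, 0], [10, 42, 0, 0, 0, 0]]]}}

```text
time: 17.8
ee_pos: [0.5547, -0.1061, 0.1702]
tcp_rot: [180.0, -0.0, 176.2]
wrist_force: [1.2, 0.6, -0.9]
opening: 0.0338
```

Request:
{"api": "servo_tool", "payload": {"motion": [[[5, 42, 0, 0, 0, 0], [0, 42, 0, 0, 0, 0], [0, 42, 0, 0, 0, 0], [0, 42, 0, 0, 0, 0], [0, 42, 0, 0, 0, 0]]]}}

```text
time: 18.3
ee_pos: [0.5635, 0.1041, 0.1702]
tcp_rot: [180.0, -0.0, 176.2]
wrist_force: [0.1, -1.1, 0.0]
opening: 0.0335
```

Request:
{"api": "servo_tool", "payload": {"motion": [[[0, 20, 0, 0, 0, 0], [0, 0, 0, 0, 0, 0], [0, 0, 0, 0, 0, 0]]]}}

```text
time: 18.6
ee_pos: [0.5648, 0.1224, 0.1701]
tcp_rot: [-180.0, -0.1, 176.4]
wrist_force: [0.4, 0.1, -0.4]
opening: 0.0339
```

Run:
```python
from h import *
c=bot.camera("wrist");save(c,"w7.png");m=masks(c["color"])
print(comp(c,m["wood"],.006))
delta([.458,.1305,.06],176.2)
```

```text
('centroid', array([454.5, 130.7]), 'rect', array([457.6, 130.5]), array([70.7, 93.8]), 86.1, 'circ', array([457.5, 130.7]), 57.7)
ee [0.5649 0.1217 0.1702] [-1.7999e+02 -5.0000e-02  1.7636e+02] shift(tool now) mm [107.1   2.  110.3] shift(tool target) [107.2   1.7 110.2] turn [-0.    -0.001  0.003]
```

View pics/w7.png

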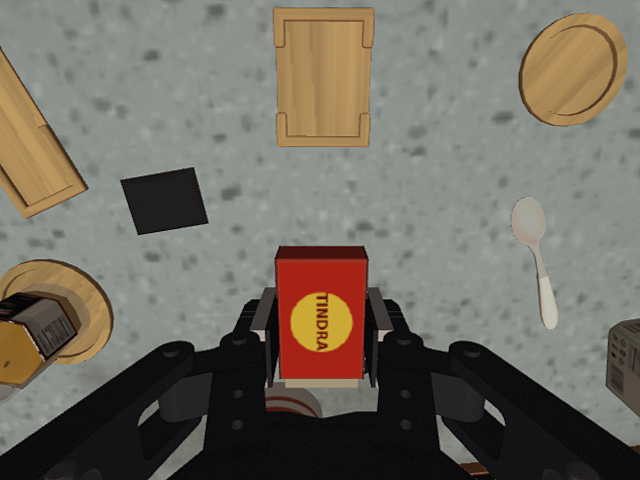

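Run:
```python
from h import *
c=bot.camera("wrist");m=masks(c["color"])
print("small",comp(c,m["wood"],.006,(505,5,134,130)))
im=c["color"].astype(int)
# spoon
sub=np.zeros((480,640),np.uint8);hs=cv2.cvtColor(c["color"],cv2.COLOR_RGB2HSV)
roi=(slice(185,340),slice(500,570))
bg=np.median(im[roi].reshape(-1,3),0);print(bg,im[215,527],im[310,548])
d=(im[...,0]-im[...,2])-(bg[0]-bg[2]); sub[roi]=((d[roi]>6)&(im[...,0][roi]>bg[0]+5)).astype(np.uint8)
cv2.imwrite("pics/sp.png",cv2.resize(sub[180:345,495:575]*255,None,fx=3,fy=3))
print(comp(c,sub,.004))
for p in [(527,196),(551,329)]: print(px2w(c,*p,.004))
```

```text
small ('centroid', array([461.7, 312.3]), 'rect', array([463.2, 312.1]), array([75.1, 75.9]), 9.9, 'circ', array([463.3, 311.9]), 38.8)
[142. 147. 141.] [164 164 155] [192 192 179]
('centroid', array([601.9, 301.1]), 'rect', array([616.2, 302.1]), array([127.1,  27.4]), 13.7, 'circ', array([615.7, 304.5]), 63.6)
[0.55377108 0.28854113 0.004     ]
[0.67684061 0.32194298 0.004     ]
```

View pics/sp.png

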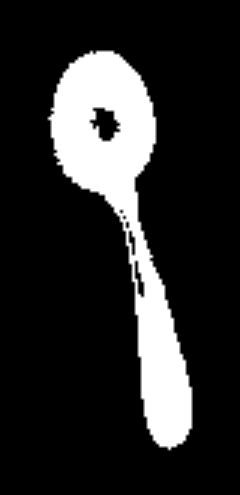

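Request:
{"api": "servo_tool", "payload": {"motion": [[[25, 1, 0, 0, 0, 0.003], [35, 1, 0, 0, 0, 0], [30, 0, 0, 0, 0, 0], [17, 0, 20, 0, 0, 0], [0, 0, 30, 0, 0, 0]]]}}

```text
time: 19.2
ee_pos: [0.4578, 0.1304, 0.122]
tcp_rot: [179.9, 0.2, 176.2]
wrist_force: [1.2, 0.4, -0.9]
opening: 0.0338
```

Request:
{"api": "servo_tool", "payload": {"motion": [[[0, 0, 30, 0, 0, 0], [0, 0, 30, 0, 0, 0], [0, 0, 15, 0, 0, 0], [0, 0, 5, 0, 0, 0], [0, 0, 0, 0, 0, 0]]]}}

```text
time: 19.7
ee_pos: [0.4582, 0.1304, 0.0403]
tcp_rot: [-180.0, -0.1, 176.2]
wrist_force: [0.7, 0.4, 0.0]
opening: 0.0337
```

Request:
{"api": "servo_tool", "payload": {"motion": [[[0, 0, 8, 0, 0, 0], [0, 0, 5, 0, 0, 0], [0, 0, 2, 0, 0, 0], [0, 0, 1, 0, 0, 0], [0, 0, 0, 0, 0, 0]]]}}

```text
time: 20.2
ee_pos: [0.4583, 0.1312, 0.0245]
tcp_rot: [180.0, -0.0, 176.3]
wrist_force: [-0.7, 0.3, -1.0]
opening: 0.0341
```

Request:
{"api": "servo_tool", "payload": {"motion": [[[0, 0, 0, 0, 0, 0], [0, 0, 0, 0, 0, 0]]]}}

```text
time: 20.4
ee_pos: [0.4584, 0.1313, 0.0246]
tcp_rot: [180.0, -0.0, 176.3]
wrist_force: [0.5, -0.5, -0.3]
opening: 0.0338
```

Release about 1 mm above; open only to 60, then rise.

Request:
{"api": "servo_tool", "payload": {"motion": [[[0, 0, 1, 0, 0, 0], [0, 0, 0, 0, 0, 0]]]}}

```text
time: 20.6
ee_pos: [0.4583, 0.1312, 0.0234]
tcp_rot: [180.0, -0.0, 176.3]
wrist_force: [-0.4, 0.8, 0.6]
opening: 0.0338
```

Request:
{"api": "servo_tool", "payload": {"motion": [[[0, 0, 0, 0, 0, 0], [0, 0, 0, 0, 0, 0], [0, 0, 0, 0, 0, 0], [0, 0, 0, 0, 0, 0], [0, 0, 0, 0, 0, 0]]], "gripper": 55}}

```text
time: 21.1
ee_pos: [0.4583, 0.1312, 0.0234]
tcp_rot: [180.0, -0.0, 176.3]
wrist_force: [0.8, -0.2, 0.0]
opening: 0.055
```

Request:
{"api": "servo_tool", "payload": {"motion": [[[0, 0, -20, 0, 0, 0], [0, 0, -30, 0, 0, 0], [0, 0, -30, 0, 0, 0], [0, 0, -30, 0, 0, 0], [0, 0, -40, 0, 0, 0]]]}}

```text
time: 21.6
ee_pos: [0.4577, 0.131, 0.1737]
tcp_rot: [-180.0, -0.1, 176.3]
wrist_force: [1.2, 0.4, 0.4]
opening: 0.0547
```

Request:
{"api": "servo_tool", "payload": {"motion": [[[-30, 0, 0, 0, 0, 0], [-30, 0, 0, 0, 0, 0], [-30, 0, 0, 0, 0, 0], [-20, 0, 0, 0, 0, 0], [0, 0, 0, 0, 0, 0]]]}}

```text
time: 22.1
ee_pos: [0.5697, 0.1238, 0.1724]
tcp_rot: [-180.0, -0.1, 176.3]
wrist_force: [-1.2, -0.0, -0.2]
opening: 0.0553
```

Run:
```python
from h import *
c=bot.camera("wrist");save(c,"w8.png");m=masks(c["color"])
print(comp(c,m["red"],.020,(200,0,240,200)))
r=bot.look_for(c,"spice_jar");print(r)
delta([.458,.1305,.06],176.2)
```

```text
('centroid', array([456.7, 131.4]), 'rect', array([458.4, 131.3]), array([34.5, 53.1]), 86.4, 'circ', array([458.3, 131.4]), 31.2)
[{'rect': [311.2, 255.6, 66.4, 111.5], 'confidence': 0.72}, {'rect': [3.6, 278.5, 88.1, 119.6], 'confidence': 0.18}]
ee [0.5679 0.124  0.1729] [-1.7999e+02 -9.0000e-02  1.7629e+02] shift(tool now) mm [109.9  -0.6 113.1] shift(tool target) [110.1  -0.8 112.9] turn [-0.    -0.002  0.001]
```

View pics/w8.png

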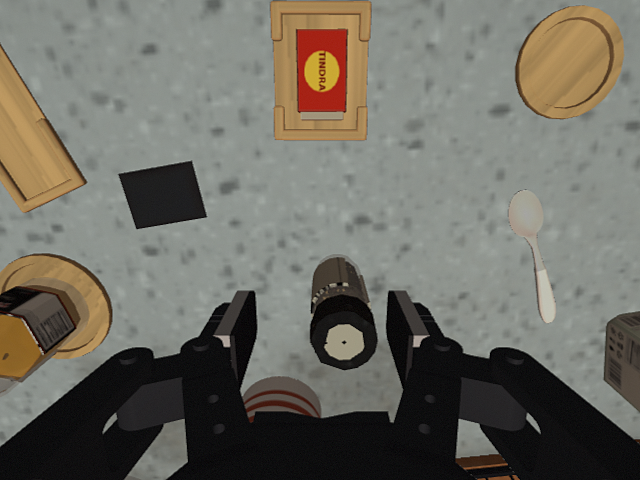

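Run:
```python
from h import *
import pickle
c=bot.camera("wrist")
print(px2w(c,344,341,.105),px2w(c,343,330,.1)); 
for p in [(312,330),(376,330)]: print(px2w(c,*p,.1))
for x,y in [(.617,.130),(.625,.13),(.62,.135)]:
  print(w2px(c,[x,y,.105]),w2px(c,[x,y,0]))
t=pickle.load(open("top1.pkl","rb"))
for z in (0,.05,.1): print("mug",px2w(t,130+225/2,110+185/2,z), "front bottom",px2w(t,130+228/2,110+226/2,z))
r=cv2.imread("pics/w8.png")
cv2.imwrite("pics/w8c.png",cv2.resize(r[235:440,220:420],None,fx=2.9,fy=2.9))
delta([.62,.132,.17],176.2)
```

```text
[0.61772959 0.13462387 0.105     ] [0.6132111  0.13452367 0.1       ]
[0.61198476 0.1156004  0.1       ]
[0.61451649 0.15466668 0.1       ]
(np.float64(336.266095338603), np.float64(340.37396285605723)) (np.float64(331.53570676298136), np.float64(274.19176858182715))
(np.float64(336.9631674040328), np.float64(351.9080202838718)) (np.float64(332.04845417363026), np.float64(282.59023952291057))
(np.float64(344.79874447722375), np.float64(344.2588148237089)) (np.float64(337.4003422112332), np.float64(277.01407566881454))
mug [0.77297207 0.0648423  0.        ] front bottom [0.7252554 0.0829151 0.       ]
mug [0.75473501 0.06577557 0.05      ] front bottom [0.7087392  0.08319659 0.05      ]
mug [0.73649796 0.06670885 0.1       ] front bottom [0.69222299 0.08347809 0.1       ]
ee [0.5676 0.1241 0.1732] [ 1.800e+02 -7.000e-02  1.763e+02] shift(tool now) mm [-51.8  11.3   3.1] shift(tool target) [-51.8  11.4   3.2] turn [ 0.    -0.001  0.002]
```

View pics/w8c.png

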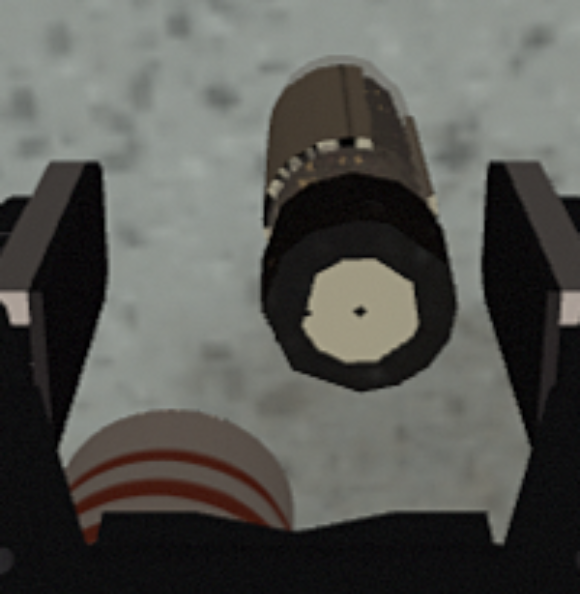

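Request:
{"api": "servo_tool", "payload": {"motion": [[[-20, 6, 0, 0, 0, 0], [-30, 8, 0, 0, 0, 0], [0, 0, 20, 0, 0, 0], [0, 0, 30, 0, 0, 0], [0, 0, 0, 0, 0, 0]]], "gripper": 78}}

```text
time: 22.75
ee_pos: [0.6165, 0.1347, 0.1196]
tcp_rot: [-179.9, -0.4, 176.3]
wrist_force: [-0.9, -0.1, 0.1]
opening: 0.0781
```

Run:
```python
from h import *
c=bot.camera("wrist");save(c,"w9.png")
delta([.619,.1345,.065],176.2)
```

```text
ee [0.6172 0.1348 0.1221] [-179.96   -0.22  176.32] shift(tool now) mm [-2.1 -0.1 57.1] shift(tool target) [-1.8 -0.1 57.1] turn [-0.001 -0.004  0.002]
```

View pics/w9.png

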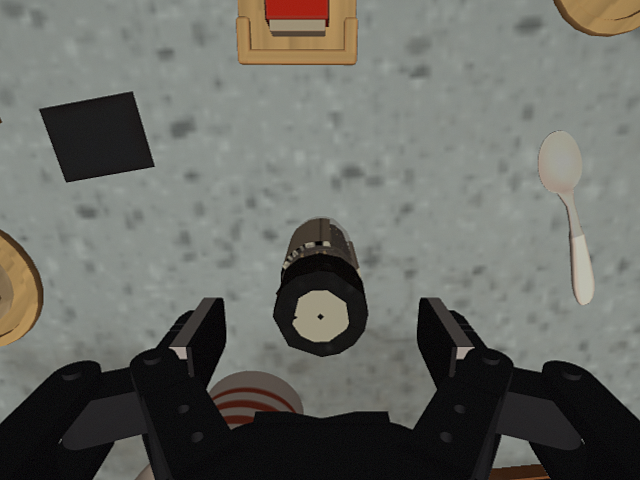

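Centred. Descend and grip.

Request:
{"api": "servo_tool", "payload": {"motion": [[[-1, 0, 15, 0, 0, 0], [0, 0, 20, 0, 0, 0], [0, 0, 15, 0, 0, 0], [0, 0, 5, 0, 0, 0], [0, 0, 0, 0, 0, 0]]]}}

```text
time: 23.3
ee_pos: [0.6195, 0.1347, 0.068]
tcp_rot: [-180.0, -0.1, 176.3]
wrist_force: [-0.8, 0.2, 0.2]
opening: 0.0782
```

Request:
{"api": "servo_tool", "payload": {"motion": [[[0, 0, 0, 0, 0, 0], [0, 0, 0, 0, 0, 0], [0, 0, 0, 0, 0, 0], [0, 0, 0, 0, 0, 0], [0, 0, 0, 0, 0, 0]]], "gripper": 25, "newtons": 25}}

```text
time: 23.8
ee_pos: [0.6203, 0.1347, 0.0694]
tcp_rot: [180.0, 0.1, 176.3]
wrist_force: [-0.3, -0.8, 4.9]
opening: 0.0398
```

Request:
{"api": "servo_tool", "payload": {"motion": [[[0, 0, 0, 0, 0, 0], [0, 0, 0, 0, 0, 0], [0, 0, 0, 0, 0, 0]]]}}

```text
time: 24.1
ee_pos: [0.6203, 0.1348, 0.0693]
tcp_rot: [180.0, 0.1, 176.3]
wrist_force: [-0.6, -1.2, 5.8]
opening: 0.04
```

Request:
{"api": "servo_tool", "payload": {"motion": [[[0, 0, -10, 0, 0, 0], [0, 0, -15, 0, 0, 0], [0, 0, -20, 0, 0, 0], [0, 0, -15, 0, 0, 0], [0, 0, 0, 0, 0, 0]]]}}

```text
time: 24.6
ee_pos: [0.6211, 0.1351, 0.1317]
tcp_rot: [179.9, 0.2, 176.3]
wrist_force: [1.1, -0.3, -0.7]
opening: 0.0403
```

Run:
```python
from h import *
delta([.463,.312,.125],176.2)
```

```text
ee [0.6211 0.1351 0.1317] [179.92   0.22 176.3 ] shift(tool now) mm [169.2 166.4   6.3] shift(tool target) [169.5 166.1   6.7] turn [0.001 0.004 0.002]
```

Request:
{"api": "servo_tool", "payload": {"motion": [[[15, 15, 0, 0, 0, 0], [25, 25, 0, 0, 0, 0], [25, 25, 0, 0, 0, 0], [25, 25, 0, 0, 0, 0], [25, 25, 0, 0, 0, 0]]]}}

```text
time: 25.1
ee_pos: [0.5104, 0.2581, 0.1274]
tcp_rot: [-180.0, -0.1, 176.3]
wrist_force: [-0.1, -0.0, -1.2]
opening: 0.0401
```

Request:
{"api": "servo_tool", "payload": {"motion": [[[25, 25, 0, 0, 0, 0], [18, 17, 0, 0, 0, 0], [10, 9, 0, 0, 0, 0], [0, 0, 0, 0, 0, 0], [0, 0, 0, 0, 0, 0]]]}}

```text
time: 25.6
ee_pos: [0.4629, 0.311, 0.1281]
tcp_rot: [-180.0, -0.0, 176.3]
wrist_force: [-0.0, -0.8, -1.9]
opening: 0.0402
```

Run:
```python
from h import *
c=bot.camera("wrist");save(c,"w10.png");c=bot.camera("scene");cv2.imwrite("pics/s10.png",cv2.resize(cv2.cvtColor(c["color"],4)[200:380,180:420],None,fx=3,fy=3))
delta([.4645,.312,.0723],176.2)
```

```text
ee [0.4634 0.3106 0.1282] [-1.7999e+02 -3.0000e-02  1.7625e+02] shift(tool now) mm [-1.   1.5 55.9] shift(tool target) [-1.   1.5 55.9] turn [-0.    -0.001  0.001]
```

View pics/w10.png

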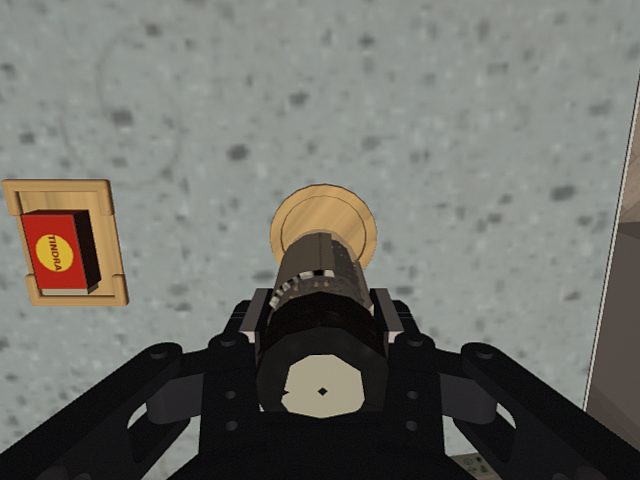

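View pics/s10.png

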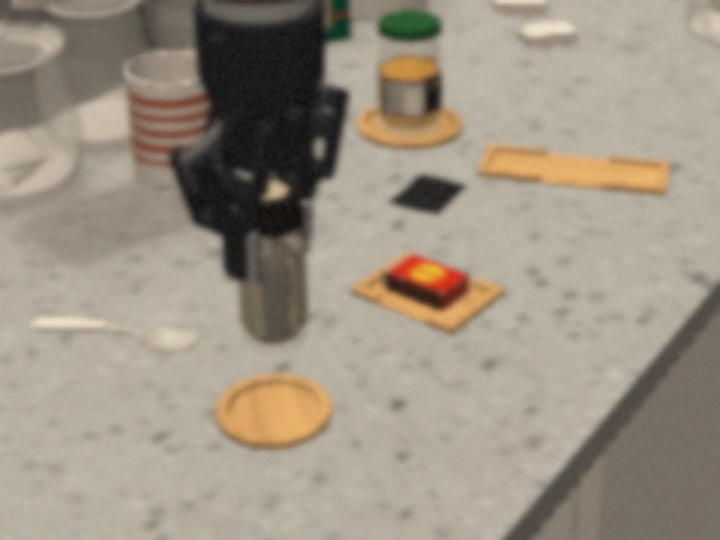

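Request:
{"api": "servo_tool", "payload": {"motion": [[[-1, 1.5, 10, 0, 0, 0], [0, 0, 15, 0, 0, 0], [0, 0, 15, 0, 0, 0], [0, 0, 8, 0, 0, 0], [0, 0, 3, 0, 0, 0]]]}}

```text
time: 26.2
ee_pos: [0.4634, 0.3121, 0.0755]
tcp_rot: [-179.9, -0.1, 176.3]
wrist_force: [1.4, -0.1, -0.7]
opening: 0.0405
```

Request:
{"api": "servo_tool", "payload": {"motion": [[[0, 0, 1, 0, 0, 0], [0, 0, 0, 0, 0, 0], [0, 0, 0, 0, 0, 0]]]}}

```text
time: 26.5
ee_pos: [0.4643, 0.3129, 0.0771]
tcp_rot: [180.0, 0.0, 176.3]
wrist_force: [0.5, -0.5, -1.3]
opening: 0.0402
```

Request:
{"api": "servo_tool", "payload": {"motion": [[[0, 0, 2, 0, 0, 0], [0, 0, 1, 0, 0, 0], [0, 0, 0, 0, 0, 0], [0, 0, 0, 0, 0, 0]]]}}

```text
time: 26.9
ee_pos: [0.464, 0.3127, 0.0735]
tcp_rot: [180.0, -0.0, 176.3]
wrist_force: [0.1, -0.4, -0.6]
opening: 0.04
```

Request:
{"api": "servo_tool", "payload": {"motion": [[[0, 0, 1, 0, 0, 0], [0, 0, 0, 0, 0, 0], [0, 0, 0, 0, 0, 0]]]}}

```text
time: 27.2
ee_pos: [0.464, 0.3127, 0.0724]
tcp_rot: [180.0, -0.0, 176.3]
wrist_force: [-0.4, 0.5, -0.4]
opening: 0.04
```

Request:
{"api": "servo_tool", "payload": {"motion": [[[0, 0, 1, 0, 0, 0], [0, 0, 0, 0, 0, 0], [0, 0, 0, 0, 0, 0]]]}}

```text
time: 27.5
ee_pos: [0.4642, 0.3127, 0.0723]
tcp_rot: [180.0, 0.0, 176.3]
wrist_force: [-2.6, -2.1, 5.7]
opening: 0.0402
```

Request:
{"api": "servo_tool", "payload": {"motion": [[[0, 0, 0, 0, 0, 0], [0, 0, 0, 0, 0, 0], [0, 0, 0, 0, 0, 0], [0, 0, 0, 0, 0, 0], [0, 0, 0, 0, 0, 0]]], "gripper": 75}}

```text
time: 28.0
ee_pos: [0.464, 0.3127, 0.0714]
tcp_rot: [180.0, -0.0, 176.3]
wrist_force: [0.1, -0.1, -0.2]
opening: 0.0746
```

Request:
{"api": "servo_tool", "payload": {"motion": [[[0, 0, -15, 0, 0, 0], [0, 0, -25, 0, 0, 0], [0, 0, -30, 0, 0, 0], [0, 0, -30, 0, 0, 0], [0, 0, 0, 0, 0, 0]]]}}

```text
time: 28.5
ee_pos: [0.4655, 0.3136, 0.1772]
tcp_rot: [179.7, 0.3, 176.3]
wrist_force: [-0.2, 0.4, -0.1]
opening: 0.0751
```

Request:
{"api": "servo_tool", "payload": {"motion": [[[-40, 0, -10, 0, 0, 0], [-40, 0, 0, 0, 0, 0], [-40, 0, 0, 0, 0, 0], [0, 0, 0, 0, 0, 0], [0, 0, 0, 0, 0, 0]]], "gripper": 45}}

```text
time: 29.0
ee_pos: [0.5841, 0.3046, 0.1806]
tcp_rot: [-180.0, -0.1, 176.2]
wrist_force: [1.0, 0.4, 0.0]
opening: 0.045
```

Run:
```python
from h import *
c=bot.camera("wrist");save(c,"w11.png");delta([.615,.305,.1],-165)
print(px2w(c,0,0,0))
```

```text
ee [0.5835 0.3048 0.1813] [-1.7999e+02 -7.0000e-02  1.7628e+02] shift(tool now) mm [-31.5   2.2  81.2] shift(tool target) [-30.5  -8.   81.3] turn [ 0.    -0.001 -0.327]
[0.40509654 0.08065566 0.        ]
```

View pics/w11.png

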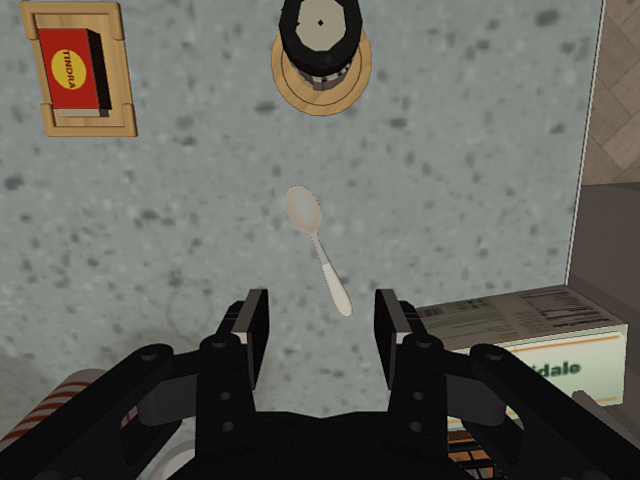

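Run:
```python
from h import *
c=bot.camera("wrist")
a=px2w(c,297,186,.004);b=px2w(c,347,316,.003);print(a,b,(a+b)/2,np.linalg.norm(a-b),np.degrees(np.arctan2(*(b-a)[1::-1])))
for z in (0,.08,.12): print("box",z,px2w(c,412,308,z),px2w(c,570,285,z),px2w(c,450,402,z))
im=cv2.imread("pics/w11.png");cv2.imwrite("pics/w11c.png",cv2.resize(im[170:340,250:400],None,fx=3.5,fy=3.5))
t=bot.camera("top");cv2.imwrite("pics/t11.png",cv2.resize(cv2.cvtColor(t["color"],4)[150:400,60:360],None,fx=2.4,fy=2.4))
for l in L[:4]:
  print(l,bot.look_for(c,l)[:2])
```

```text
[0.55412851 0.28672358 0.004     ] [0.67741561 0.32279787 0.003     ] [0.61577206 0.30476073 0.0035    ] 0.12846035779909032 16.309685512705126
box 0 [0.67469139 0.38358581 0.        ] [0.66075264 0.52707974 0.        ] [0.78273252 0.42264468 0.        ]
box 0.08 [0.6318667  0.36425203 0.08      ] [0.62157429 0.47020835 0.08      ] [0.71164458 0.39309321 0.08      ]
box 0.12 [0.61045436 0.35458514 0.12      ] [0.60198512 0.44177266 0.12      ] [0.67610061 0.37831748 0.12      ]
spice_jar [{'rect': [281.8, 0.4, 81.1, 91.6], 'confidence': 0.83}]
jar []
matchbox [{'rect': [39.1, 28.9, 72.7, 85.8], 'confidence': 0.65}, {'rect': [279.8, 2.1, 82.0, 89.1], 'confidence': 0.28}]
teaspoon [{'rect': [290.5, 186.7, 62.6, 128.9], 'confidence': 0.82}, {'rect': [279.9, 0.0, 84.2, 89.2], 'confidence': 0.2}]
```

View pics/w11c.png

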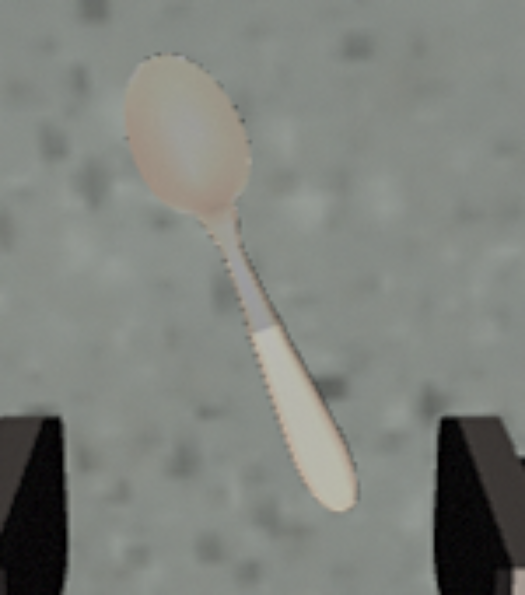

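View pics/t11.png

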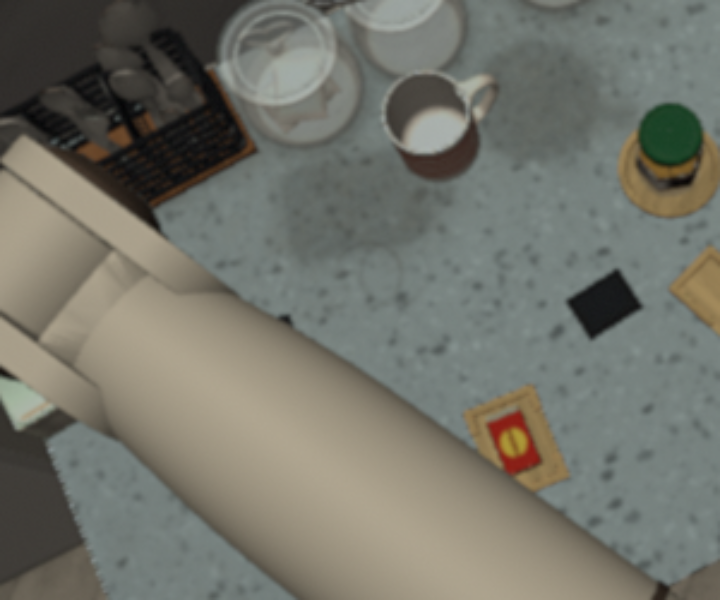

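Run:
```python
from h import *
import pickle
c=pickle.load(open("scene1.pkl","rb"))
for p in [(168,318),(124,353),(92,350)]: print(px2w(c,*p,0))
p0=px2w(c,168,318,0)
for z in (.05,.06,.07,.08,.09): print(z,w2px(c,[p0[0],p0[1],z]))
save(c,"x.png");im=cv2.imread("pics/x.png");cv2.imwrite("pics/x2.png",cv2.resize(im[260:370,70:260],None,fx=4,fy=4))
```

```text
[0.68410519 0.37459806 0.        ]
[0.66225082 0.49756714 0.        ]
[0.71995373 0.52444295 0.        ]
0.05 (np.float64(164.9789273286416), np.float64(297.4203166644758))
0.06 (np.float64(164.35892170394445), np.float64(293.1968103769645))
0.07 (np.float64(163.73349118636955), np.float64(288.9363494744211))
0.08 (np.float64(163.1025642633914), np.float64(284.6384468102961))
0.09 (np.float64(162.46606816000508), np.float64(280.30260663797264))
```

View pics/x2.png

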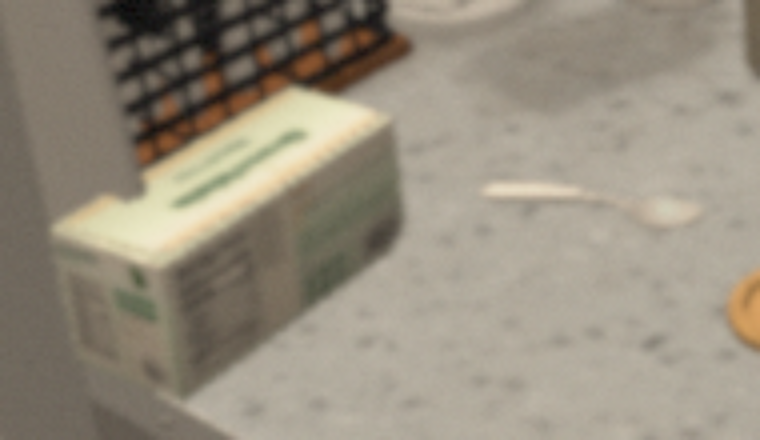

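Request:
{"api": "servo_tool", "payload": {"motion": [[[0, 0, 0, 0, 0, -0.114], [0, 0, 0, 0, 0, -0.114], [0, 0, 0, 0, 0, -0.113], [-15, -4, 20, 0, 0, 0], [-16, -5, 20, 0, 0, 0]]], "gripper": 38}}

```text
time: 29.85
ee_pos: [0.6163, 0.3053, 0.1425]
tcp_rot: [180.0, 0.1, -164.1]
wrist_force: [0.9, 0.6, 0.1]
opening: 0.0381
```

Request:
{"api": "servo_tool", "payload": {"motion": [[[0, 0, 20, 0, 0, 0], [0, 0, 0, 0, 0, 0], [0, 0, 0, 0, 0, 0]]]}}

```text
time: 30.15
ee_pos: [0.6156, 0.3048, 0.1219]
tcp_rot: [180.0, -0.0, -164.1]
wrist_force: [-0.1, -0.7, 0.6]
opening: 0.0379
```

Run:
```python
from h import *
c=bot.camera("wrist");save(c,"w12.png");delta([.6155,.3048,.0205],195.8)
```

```text
ee [0.616  0.305  0.1229] [ 1.7997e+02  5.0000e-02 -1.6414e+02] shift(tool now) mm [ 6.000e-01 -1.000e-01  1.024e+02] shift(tool target) [ 5.000e-01 -1.000e-01  1.024e+02] turn [0.001 0.001 0.001]
```

View pics/w12.png

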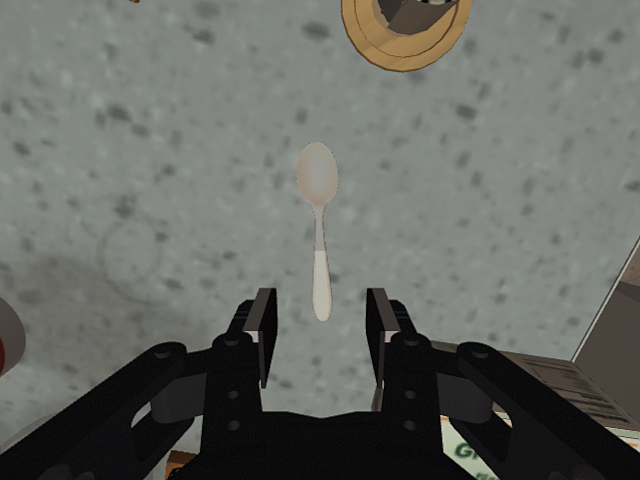

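Request:
{"api": "servo_tool", "payload": {"motion": [[[0, 0, 25, 0, 0, 0], [0, 0, 30, 0, 0, 0], [0, 0, 25, 0, 0, 0], [0, 0, 10, 0, 0, 0], [0, 0, 5, 0, 0, 0]]]}}

```text
time: 30.7
ee_pos: [0.616, 0.3049, 0.0269]
tcp_rot: [180.0, -0.0, -164.1]
wrist_force: [-0.3, -0.2, 0.2]
opening: 0.038
```

Request:
{"api": "servo_tool", "payload": {"motion": [[[0, 0, 3, 0, 0, 0], [0, 0, 0, 0, 0, 0], [0, 0, 0, 0, 0, 0], [0, 0, 0, 0, 0, 0]]]}}

```text
time: 31.1
ee_pos: [0.6165, 0.305, 0.0244]
tcp_rot: [180.0, 0.1, -164.2]
wrist_force: [-0.9, -0.3, 0.4]
opening: 0.038
```

Request:
{"api": "servo_tool", "payload": {"motion": [[[0, 0, 3, 0, 0, 0], [0, 0, 0, 0, 0, 0], [0, 0, 0, 0, 0, 0]]]}}

```text
time: 31.4
ee_pos: [0.6159, 0.3047, 0.0202]
tcp_rot: [180.0, -0.0, -164.2]
wrist_force: [-0.6, 0.6, 0.3]
opening: 0.038
```

Request:
{"api": "servo_tool", "payload": {"motion": [[[0, 0, -0.5, 0, 0, 0], [0, 0, 0, 0, 0, 0], [0, 0, 0, 0, 0, 0], [0, 0, 0, 0, 0, 0], [0, 0, 0, 0, 0, 0]]], "gripper": 5, "newtons": 20}}

```text
time: 31.9
ee_pos: [0.6161, 0.3048, 0.0211]
tcp_rot: [180.0, -0.0, -164.2]
wrist_force: [-0.3, 0.2, 2.6]
opening: 0.0205
```

Request:
{"api": "servo_tool", "payload": {"motion": [[[0, 0, 0, 0, 0, 0], [0, 0, 0, 0, 0, 0], [0, 0, 0, 0, 0, 0], [0, 0, 0, 0, 0, 0], [0, 0, 0, 0, 0, 0]]]}}

```text
time: 32.4
ee_pos: [0.6161, 0.3048, 0.021]
tcp_rot: [180.0, -0.0, -164.2]
wrist_force: [-0.3, -0.1, 2.2]
opening: 0.0203
```

Gripped at the 20.5 mm waist. Lift slowly and look.

Request:
{"api": "servo_tool", "payload": {"motion": [[[0, 0, -5, 0, 0, 0], [0, 0, -8, 0, 0, 0], [0, 0, -10, 0, 0, 0], [0, 0, -15, 0, 0, 0], [0, 0, -15, 0, 0, 0]]]}}

```text
time: 32.9
ee_pos: [0.6162, 0.3048, 0.0756]
tcp_rot: [180.0, 0.0, -164.2]
wrist_force: [0.6, -0.3, -0.3]
opening: 0.0205
```

Request:
{"api": "servo_tool", "payload": {"motion": [[[0, 0, -20, 0, 0, 0], [0, 0, -20, 0, 0, 0], [0, 0, -20, 0, 0, 0], [0, 0, -20, 0, 0, 0], [0, 0, -20, 0, 0, 0]]]}}

```text
time: 33.4
ee_pos: [0.6161, 0.3047, 0.1763]
tcp_rot: [180.0, 0.1, -164.2]
wrist_force: [-0.6, -0.4, -0.3]
opening: 0.0202
```

Run:
```python
from h import *
c=bot.camera("wrist");save(c,"w13.png");delta([.458,-.119,.18],200.1);print(bot.get_obs()["opening"])
```

```text
ee [0.6169 0.3051 0.1802] [ 179.92    0.31 -164.17] shift(tool now) mm [ 268.6 -364.6   -1.8] shift(tool target) [ 2.949e+02 -3.437e+02  2.000e-01] turn [ 0.001  0.005 -0.074]
0.02041220314773493
```

View pics/w13.png

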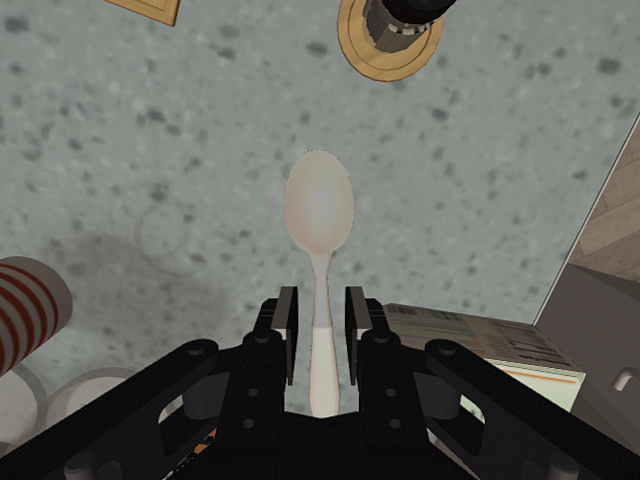

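Request:
{"api": "servo_tool", "payload": {"motion": [[[0, 0, 0, 0, 0, -0.074], [15, -18, 0, 0, 0, 0], [25, -29, 0, 0, 0, 0], [25, -29, 0, 0, 0, 0], [25, -29, 0, 0, 0, 0]]]}}

```text
time: 33.95
ee_pos: [0.567, 0.1741, 0.1746]
tcp_rot: [180.0, 0.0, -159.9]
wrist_force: [0.2, 0.2, 0.5]
opening: 0.0204
```

Request:
{"api": "servo_tool", "payload": {"motion": [[[25, -29, 0, 0, 0, 0], [25, -29, 0, 0, 0, 0], [25, -29, 0, 0, 0, 0], [25, -29, 0, 0, 0, 0], [25, -29, 0, 0, 0, 0]]]}}

```text
time: 34.45
ee_pos: [0.4993, -0.0052, 0.1749]
tcp_rot: [-180.0, 0.1, -159.9]
wrist_force: [0.5, -0.7, -0.9]
opening: 0.0204
```

Request:
{"api": "servo_tool", "payload": {"motion": [[[25, -29, 0, 0, 0, 0], [25, -29, 0, 0, 0, 0], [18, -22, 0, 0, 0, 0], [7, -8, 0, 0, 0, 0], [0, 0, 0, 0, 0, 0]]]}}

```text
time: 34.95
ee_pos: [0.4596, -0.1131, 0.1746]
tcp_rot: [-180.0, 0.0, -160.0]
wrist_force: [0.9, -0.4, 0.7]
opening: 0.02
```

Request:
{"api": "servo_tool", "payload": {"motion": [[[0, 0, 0, 0, 0, 0], [0, 0, 0, 0, 0, 0]]]}}

```text
time: 35.15
ee_pos: [0.4602, -0.1113, 0.174]
tcp_rot: [180.0, -0.0, -159.9]
wrist_force: [0.5, 0.5, 0.0]
opening: 0.0201
```

Run:
```python
from h import *
c=bot.camera("wrist");save(c,"w14.png");delta([.458,-.119,.0242],200.1);print(bot.get_obs()["opening"])
```

```text
ee [ 0.4602 -0.1113  0.1739] [ 1.7997e+02 -1.0000e-02 -1.5984e+02] shift(tool now) mm [  4.7  -6.6 149.7] shift(tool target) [  4.7  -6.5 149.7] turn [ 0.001 -0.     0.001]
0.020290753681605187
```

View pics/w14.png

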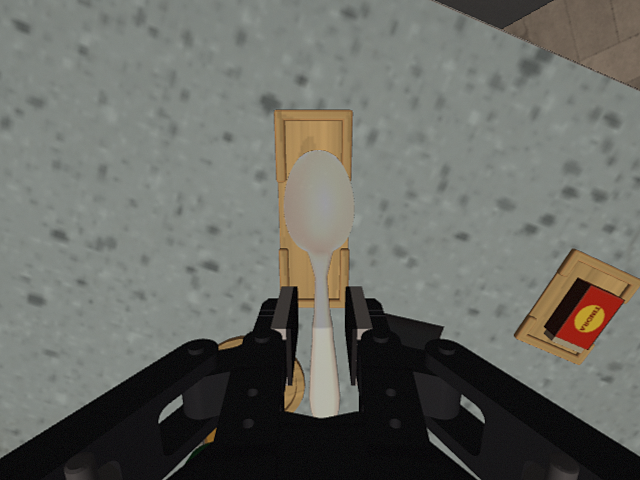

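Request:
{"api": "servo_tool", "payload": {"motion": [[[2.5, -3, 20, 0, 0, 0], [2.2, -3.5, 30, 0, 0, 0], [0, 0, 35, 0, 0, 0], [0, 0, 30, 0, 0, 0], [0, 0, 20, 0, 0, 0]]]}}

```text
time: 35.7
ee_pos: [0.4568, -0.1189, 0.0365]
tcp_rot: [179.9, -0.1, -159.8]
wrist_force: [0.1, 0.3, 0.3]
opening: 0.0201
```

Request:
{"api": "servo_tool", "payload": {"motion": [[[0, 0, 8, 0, 0, 0], [0, 0, 3, 0, 0, 0], [0, 0, 0, 0, 0, 0], [0, 0, 0, 0, 0, 0]]]}}

```text
time: 36.1
ee_pos: [0.4582, -0.12, 0.0291]
tcp_rot: [-180.0, 0.1, -159.9]
wrist_force: [-0.6, 0.3, 0.4]
opening: 0.0203
```

Run:
```python
from h import *
c=bot.camera("wrist");save(c,"w15.png");delta([.458,-.119,.0242],200.1)
```

```text
ee [ 0.4583 -0.1201  0.029 ] [-1.7996e+02  7.0000e-02 -1.5992e+02] shift(tool now) mm [-0.1  1.1  4.8] shift(tool target) [-0.1  1.1  4.8] turn [-0.001  0.001 -0.   ]
```

View pics/w15.png

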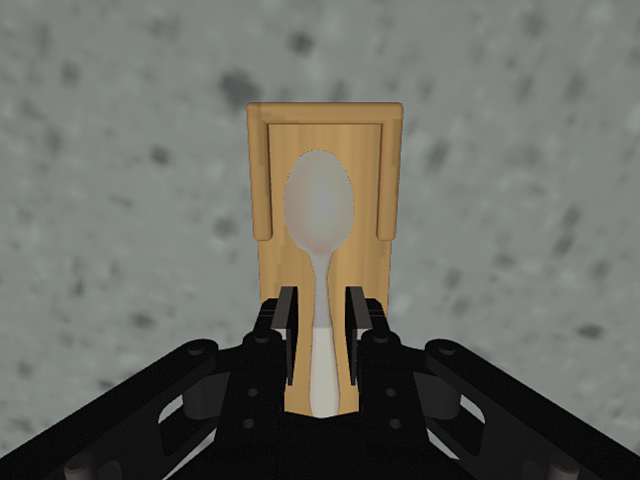

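Request:
{"api": "servo_tool", "payload": {"motion": [[[0, 1, 3, 0, 0, 0], [0, 0, 1, 0, 0, 0], [0, 0, 0, 0, 0, 0], [0, 0, 0, 0, 0, 0]]]}}

```text
time: 36.55
ee_pos: [0.4572, -0.119, 0.024]
tcp_rot: [180.0, -0.0, -159.9]
wrist_force: [-0.1, 0.1, 0.9]
opening: 0.0201
```

Request:
{"api": "servo_tool", "payload": {"motion": [[[0, 0, 1, 0, 0, 0], [0, 0, 0, 0, 0, 0], [0, 0, 0, 0, 0, 0]]]}}

```text
time: 36.85
ee_pos: [0.4573, -0.119, 0.0238]
tcp_rot: [180.0, 0.0, -159.9]
wrist_force: [-4.2, 1.2, 10.3]
opening: 0.0203
```

Contact; back off half a mm and release.

Request:
{"api": "servo_tool", "payload": {"motion": [[[0, 0, -0.8, 0, 0, 0], [0, 0, 0, 0, 0, 0]]]}}

```text
time: 37.05
ee_pos: [0.4573, -0.1191, 0.0239]
tcp_rot: [180.0, -0.0, -159.9]
wrist_force: [-1.2, -0.2, 4.4]
opening: 0.0205
```

Request:
{"api": "servo_tool", "payload": {"motion": [[[0, 0, 0, 0, 0, 0], [0, 0, 0, 0, 0, 0], [0, 0, 0, 0, 0, 0], [0, 0, 0, 0, 0, 0], [0, 0, 0, 0, 0, 0]]], "gripper": 40}}

```text
time: 37.55
ee_pos: [0.4571, -0.119, 0.0236]
tcp_rot: [180.0, -0.0, -159.9]
wrist_force: [-0.2, -0.2, -0.2]
opening: 0.04
```

Request:
{"api": "servo_tool", "payload": {"motion": [[[0, 0, -20, 0, 0, 0], [0, 0, -30, 0, 0, 0], [0, 0, -40, 0, 0, 0], [0, 0, -40, 0, 0, 0], [0, 0, -40, 0, 0, 0]]]}}

```text
time: 38.05
ee_pos: [0.457, -0.119, 0.1953]
tcp_rot: [180.0, -0.0, -159.9]
wrist_force: [1.2, -0.5, 0.2]
opening: 0.04
```

Request:
{"api": "servo_tool", "payload": {"motion": [[[-30, 0, -40, 0, 0, 0], [-40, 0, -30, 0, 0, 0], [-40, 0, 0, 0, 0, 0], [0, 0, 0, 0, 0, 0], [0, 0, 0, 0, 0, 0]]]}}

```text
time: 38.55
ee_pos: [0.5609, -0.081, 0.2626]
tcp_rot: [179.9, -0.1, -159.9]
wrist_force: [-0.1, 0.8, 1.3]
opening: 0.0402
```

Run:
```python
from h import *
c=bot.camera("wrist");save(c,"w16.png");o=bot.get_obs();print(o["ee_pos"],o["tcp_rot"],o["wrist_force"])
m=masks(c["color"]);print(comp(c,m["wood"],.006))
t=bot.camera("top");cv2.imwrite("pics/t16.png",cv2.resize(cv2.cvtColor(t["color"],4)[110:400,130:490],(720,580)))
mt=masks(t["color"]);print("match",comp(t,mt["red"],.02,(240,300,70,70)));print("sach",comp(t,mt["blk"],.006,(290,255,40,40)))
print("small",comp(t,mt["wood"],.006,(176,348,48,48)))
s=bot.camera("scene");cv2.imwrite("pics/s16.png",cv2.resize(cv2.cvtColor(s["color"],4)[180:370,170:430],None,fx=3,fy=3))
```

```text
[ 0.56022863 -0.08129614  0.26305985] [ 1.79947701e+02 -9.44710414e-02 -1.59903223e+02] [0.40424967 0.11454131 0.20108853]
('centroid', array([ 457.1, -119.2]), 'rect', array([ 460.6, -118.1]), array([159.7,  59.7]), 20.1, 'circ', array([ 460.4, -117.7]), 85.0)
match ('centroid', array([456.3, 131.5]), 'rect', array([456.7, 131.7]), array([34.1, 52.9]), 86.1, 'circ', array([457.3, 131.9]), 29.4)
sach ('centroid', array([538.3,  -1.1]), 'rect', array([538.5,  -1.2]), array([43.3, 56.7]), 6.1, 'circ', array([537.9,  -1.4]), 33.7)
small ('centroid', array([456. , 305.7]), 'rect', array([459.1, 309.1]), array([64.8, 73.1]), 49.4, 'circ', array([462.2, 312.5]), 37.0)
```

View pics/w16.png

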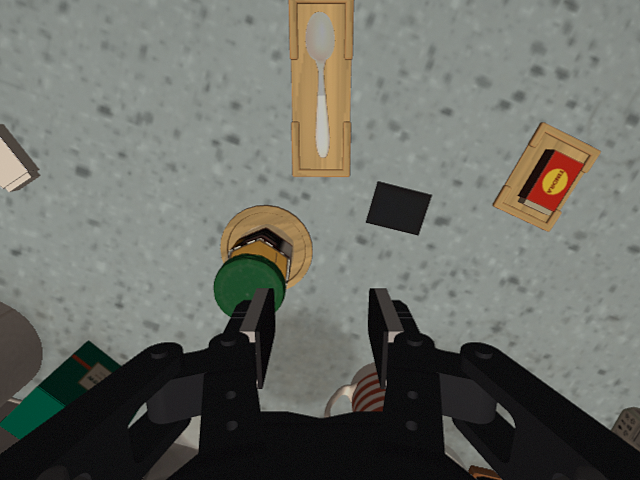

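View pics/t16.png

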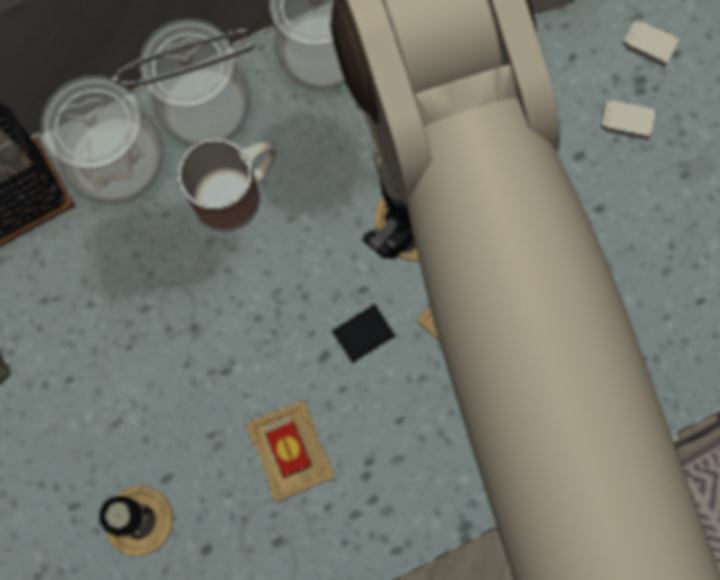

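View pics/s16.png

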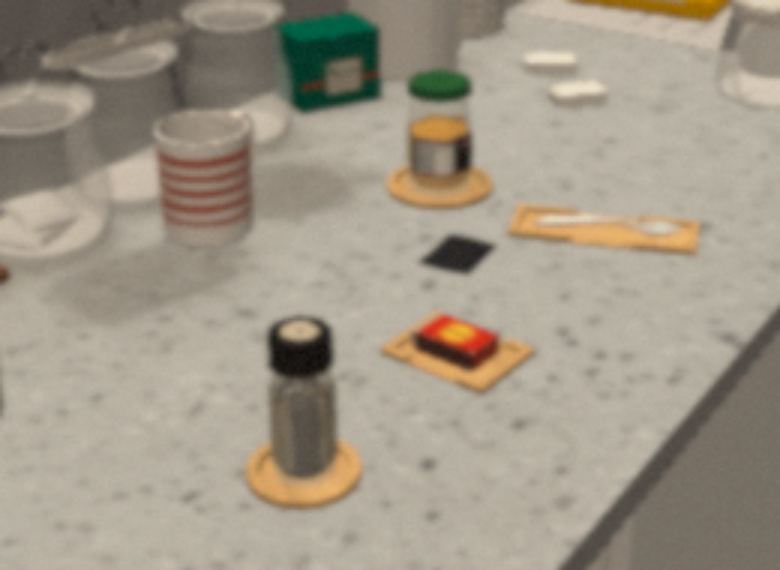

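Run:
```python
from h import *
c=bot.camera("wrist");a=px2w(c,319,10,.007);b=px2w(c,322,157,.006);print("spoon",a,b,(a+b)/2,np.degrees(np.arctan2(*(b-a)[1::-1])))
t=bot.camera("top");print("spice lid",px2w(t,130+121/2,110+514/2,.108))
print(bot.get_obs()["time"])
print(bot.job_done())
```

```text
spoon [ 0.39299621 -0.14459985  0.007     ] [ 0.51637721 -0.09653386  0.006     ] [ 0.45468671 -0.12056686  0.0065    ] 21.28457815883606
spice lid [0.46095193 0.30889439 0.108     ]
38.8
the job is handed in; nothing more can be done
None
```

All four things are on their trays, and I handed the job in at about 39 s of the 128 s allowed. I don't know the verdict, since handing in reports none.

Last checks from the camera images, which are good to about 2 mm:

| Thing | Measured offset from tray centre | Angle to tray length |
|---|---|---|
| Green-lidded jar | about 1 mm | – |
| Spice jar | about 4 mm (its lid, seen from above) | – |
| Matchbox | about 2 mm | under 1° |
| Teaspoon | about 4 mm | about 1° |

- **Standing and flat:** both jars look upright, and the matchbox and spoon look flat inside their rims. I judged this from the pictures and from where each thing touched down; I did not measure tilt directly.
- **Bystanders:** the sachet measures within 1 mm of its starting place. The mug looks unmoved and upright, and the white look-alikes were not touched.
- **Disagreements:** the top and wrist cameras differ by 1–2 mm. A last measurement of the long tray came out about 2–3 mm off because the tray was cut off at the picture edge, so I did not use it.
- **Mishap:** on the way to the matchbox, the last joint reached the end of its range and the tool drifted in free air. Nothing was touched, and I regrasped with the hand turned half a turn.

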